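# Re-fix the loose drive pinion of a die-cutting press

## Robot

A 7-joint arm with a two-finger parallel gripper is mounted at the origin on the work surface. World frame = base frame: x ahead of the robot, y to its left, z up, the work surface at z = 0. Lengths are in m, angles in rad, forces in N, time in s.
With the tool pointing down it reaches from about 0.4 to 0.85 m from the base axis. Payload 10.4 kg.
Tool frame: the origin (TCP) lies midway between the tips of the shut fingers; the grasp point (between the pads) lies 19 mm behind it (grip_point_offset is the distance from the TCP to the grasp point, in m); y points along the fingers, z is the direction in which the jaws open and shut, and the axes are right-handed (so a half turn about y gives the same grasp; the last joint's range is limited). The gripper opens to 85 mm and grips with 20 to 120 N. Pads are 22 mm wide; open, the fingers measure 114 mm over their backs; the gripper's body (76 mm by 85 mm) begins 54 mm behind the grasp point. The pads swing forward as they close: fully open they stand 13 mm farther back than shut.
Start: joints at [-1.303, 0.332, -0.065, 1.46, 0.022, 1.35, -0.088], TCP at [0.179, 0.599, 0.231] pointing down, gripper open.
Joint ranges: [-2.6, 2.6], [-0.5, 2.12], [-1.47, 1.34], [0.16, 2.42], [-1.27, 4.41], [0.06, 2.06], [-2.6, 2.6]. Speed limits (rad/s): [2.22, 2.22, 2.79, 2.79, 3.14, 3.14, 3.14].

## Interface

Orientations are given as a unit quaternion [x, y, z, w].
In Python, from workcell import * gives the robot as it stands.
- The arm moves only by the tool send_rows, never from a script. Its argument "motion" is a list of rows, each a list of 7 numbers: the opening in per cent of the stroke, from 0 (shut) to 100 (fully open), then the shift along the tool's x, y, z in m, then the turn, a rotation vector about the tool's x, y, z in rad. In form: [[claw, tx, ty, tz, ax, ay, az], ...]. A call has 1 to 10 rows; each row is the pose to reach, as a shift and turn from the pose commanded when the call began, along the tool's axes at that moment; what a row does not reach only later rows make up. A row lasts 1/12 s, in which the tool goes at most 41.7 mm and 7.16 degrees, less where a joint would pass 70% of its speed; a pose out of reach is approached as far as the arm can. A call with a gripper value outside its range is refused whole. The fingers move at their own pace and stop on an object; "squeeze" is the grip in N (left out, the last holds). Time passes only in rows, so rows that repeat a pose let the fingers close. It gives the time, the measured TCP pose, the force and the opening at its end, in the units of the state.
- get_obs(): the state, without advancing time (a new reading comes with each control period).
- camera(name): name is "side" or "top" or "wrist"; returns a dict with "pixels" (400x640x3 uint8, red, green, blue), "range_z" (400x640 float32, m along the optical axis (not along the pixel's ray), 0 where there is no reading), "fovy" (degrees; the focal length in pixels is half the picture's height over the tangent of half this angle, whatever the lens; pixels are square), "cx", "cy" (the principal point, pixels), "dist_coeffs" ([k1, k2, p1, p2, k3] as OpenCV has them; the pictures are not rectified), "view" (4x4, takes a point from world to camera coordinates); the wrist camera has in their place "T_tool_cam" (4x4, takes a point from camera to tool coordinates, whose origin is the TCP and whose axes are the tool frame's). Camera axes: x right, y down, z forward; pixel columns grow to the right and rows downward; lengths in m; the calibration is good to about 2 mm. A picture is of the moment at which its call begins: read the wrist's pose just before it.
- hand_in(): hands the job in, once; it reports no verdict.
The state is a dict: "clock": time; "joint_pos": joint angles; "joint_velocities": joint speeds; "tau": joint torques, N m; "position": TCP position; "ee_rot": TCP orientation; "ft_force": force on the tool from outside, world axes, zero at the start; "torque": the same for the moment, N m; "grip_width": opening from 0.0 (shut) to 1.0 (fully open).
Only numpy, scipy, OpenCV 4.12 (cv2) and the standard library are available. Lean on these libraries where they do the work, as an engineer would, in place of code of your own. Each camera call takes 0.05 s, during which the arm holds its last target.

## Task

The drive pinion of the die-cutting press has come loose on its crank shaft. Turn the crank until the flat of the shaft faces the setscrew in the pinion's hub, tighten the setscrew clockwise with the T-handle hex key that fits it until it is firm (about 0.3 N m, and never as much as 0.45 or the thread strips), then pull the key out and hang it back upright in the key rack. Do not jam the key against the hub, and leave the other keys in the rack and the dish of screws and the pen pot where they stand.

Things in the scene. Friction and masses are not known exactly. Their poses are not given: they have to be found in the camera images.
- press: hand-cranked die-cutting press, white side plates, its side cover off, fixed to the table. Origin on the table under the setscrew's axis; z up; y along the crank shaft into the press (crank on the -y side); x crosses the shaft. Shaft axis 105 mm up. Its side plate begins 40 mm along +y, its bridge is 208 mm high; a pinion and two gears (top 156 mm) stand between hub and side plate.
- gear_hub: pinion with its steel hub round the shaft, 42 mm diameter, 38 mm long, with a 30 mm round boss on top (top face 135 mm above the table) in whose middle the setscrew stands. It stays put, because the pinion is in mesh. Origin on the shaft axis under the setscrew, axes as the press's.
- crank_grip (a point): middle of the black crank knob, a cylinder 27 mm in diameter and 62 mm long lying along the press's y axis, 75 mm from the shaft axis and 96 mm from the setscrew towards -y. The knob spins freely on its pin. The arm (22 mm wide, 10 mm thick) is 40 mm from this point along +y. With the arm upright the knob reaches 194 mm above the table. At the start the arm leans towards the press's -x.
- drive_shaft: steel crank shaft, 22 mm diameter, with one flat (10 mm wide) along its length, and the crank fixed on it. Origin on the shaft axis under the setscrew, y along the shaft (the press's y), z the outward normal of the flat, which is also the way the crank arm points. Arm straight up: flat faces the setscrew. Turns within 1.9 rad of that, friction about 0.3 N m; stays where left.
- setscrew: steel setscrew, 18 mm wide, upright in the hub's boss; hexagon socket 10.7 mm across flats, 9 mm deep, mouth countersunk to 14 mm; two of its six flats face its +-y. Origin on the table under its axis. Clockwise from above tightens. It turns at about 0.15 N m until its point meets the shaft: see socket.
- socket (a point): mouth of the setscrew's socket, on its axis, 135 mm above the table. The screw's point meets the flat of the shaft after about 0.65 to 1.5 rad of turn (the round of the shaft half a radian sooner); then the torque on the key climbs steeply, by about 0.3 N m in a seventh of a radian. Below 0.2 N m it is not firm yet, 0.3 is right, 0.45 strips the thread.
- key_rack: dark steel rack, 235 mm long (x) and 64 mm wide (y), fixed to the table, top plate 130 mm above the table and 6 mm thick, three round holes of 18 mm in a row along its x, 75 mm apart. Origin on the table under its middle hole. The keys hang in it by the shoulder of their handles; which key hangs in which hole varies.
- rack_hole0 (a point): mouth of the hole at the rack's -x end, on top of the plate.
- rack_hole1 (a point): mouth of the middle hole.
- rack_hole2 (a point): mouth of the hole at the rack's +x end.
- key_middle: the key that fits: T-handle hex key of middle size, 10 mm across flats, straight shank 110 mm long, two of its six flats facing the key's +-y. Origin at the middle of the shank's tip, z up to the handle. Above the shank a round shoulder (24 mm wide, 16 mm high), then a black bar 100 mm long (along y), 16 mm wide (x), 18 mm high. 150 g, more or less.
- key_middle_handle (a point): middle of that key's handle bar, 135 mm above the tip; to be gripped across its 16 mm.
- key_small: too small: T-handle hex key, 7 mm across flats, shank 100 mm, bar 82 mm; same frame. Leave it in the rack.
- key_large: too large: T-handle hex key, 13 mm across flats, shank 116 mm, bar 120 mm; same frame. Leave it in the rack.
- screw_dish: white dish, 72 mm wide and 18 mm high, with the cover's screws; origin under its middle.
- pen_pot: aluminium pot of pens, 76 mm wide, 150 mm high with the pens, standing beyond the crank; origin under its middle.
Things that resemble listed ones, but are neither listed nor needed, are in the scene too. What is shaped like the key_middle but blue, brown or pink is not meant.

How it is judged:
On the way, in this order (a step that is already met when the one before it is completed fails the run):
1. the flat of the shaft faces the setscrew (angle between the z axis of drive_shaft and the z axis of press, either way round below 0.15 rad), for 0.2 s.
2. the setscrew bears firmly on the flat (contact force between setscrew and drive_shaft above 3 N and angle between the z axis of drive_shaft and the z axis of press, either way round below 0.15 rad), for 0.2 s.
At the end, for the whole second after the job is handed in: The shaft's flat faces the setscrew within 0.15 rad, the setscrew bears on it with more than 3 N (some 0.2 N m at the key), and the middle key hangs at rest in a hole of the rack, shoulder on the plate within 8 mm, upright within 0.12 rad (all of step 2 and angle between key_middle's own z axis and vertical below 0.12 rad and z of key_middle in the frame of key_rack between 0.012 and 0.028 m and y of key_middle in the frame of key_rack between -0.015 and 0.015 m and x of key_middle in the frame of key_rack between -0.09 and 0.09 m and linear speed of key_middle below 0.02 m/s); the robot touches nothing.
It fails at once if the setscrew is overtightened (over 13 N on the shaft, some 0.45 N m at the key) (contact force between setscrew and drive_shaft above 13 N).
It fails at once if the key is jammed against the hub with more than 35 N (contact force between key_middle and gear_hub above 35 N).
It fails at once if another key is taken from the rack or moved by more than 30 mm (distance of any of key_small, key_large from where it was at the start of the episode above 0.03 m).
It fails at once if the dish or the pen pot is moved by more than 30 mm (distance of any of screw_dish, pen_pot from where it was at the start of the episode above 0.03 m).
It also fails if it takes over 72 s, if anything falls off the work surface, if the arm or the gripper's body presses on something with over 40 N, if the wrist force passes 120 N, or if a joint passes its speed limit or range.

## Working session

There is one attempt and no reset: what is moved stays moved. The work goes in short steps, Python scripts to look and compute and a tool call to move; the robot and the scene stay as the last step left them, time stands still between calls to the robot, and variables do not carry over. Pictures are saved under pics/ and viewed, and the job is handed in when it is done.

Besides the shell and the picture viewer there is one more tool, called by a JSON object that holds its "op" and its "data". send_rows: Moves the arm, as the interface text tells. Its arguments: {"type":"object","properties":{"motion":{"type":"array"},"squeeze":{"type":"number"}},"required":["motion"]}

```bash
ls; mkdir -p pics
cat > h.py <<'E'
from workcell import *
import numpy as np, cv2
from scipy.spatial.transform import Rotation as R
def K(c):
    f=200/np.tan(np.radians(c["fovy"])/2)
    return np.array([[f,0,c["cx"]],[0,f,c["cy"]],[0,0,1]])
def snap(n,fn=None):
    o=get_obs(); c=camera(n)
    if "view" in c: c["w2c"]=np.array(c["view"])
    else:
        T=np.eye(4);T[:3,:3]=R.from_quat(o["ee_rot"]).as_matrix();T[:3,3]=o["position"]
        c["w2c"]=np.linalg.inv(T@np.array(c["T_tool_cam"]))
    c["c2w"]=np.linalg.inv(c["w2c"])
    if fn: cv2.imwrite("pics/"+fn,c["pixels"][:,:,::-1])
    return c
def save(c,fn):
    import pickle; pickle.dump(c,open(fn,"wb"))
def load(fn):
    import pickle; return pickle.load(open(fn,"rb"))
def cloud(c):
    h,w=c["range_z"].shape
    u,v=np.meshgrid(np.arange(w),np.arange(h))
    p=cv2.undistortPoints(np.stack([u,v],-1).reshape(-1,1,2).astype(float),K(c),np.array(c["dist_coeffs"])).reshape(h,w,2)
    z=c["range_z"]
    P=np.stack([p[...,0]*z,p[...,1]*z,z],-1)
    W=P@c["c2w"][:3,:3].T+c["c2w"][:3,3]
    W[z<=0]=np.nan
    return W
def ray(c,u,v):
    p=cv2.undistortPoints(np.array([[[u,v]]],float),K(c),np.array(c["dist_coeffs"])).reshape(2)
    d=c["c2w"][:3,:3]@np.array([p[0],p[1],1]); return c["c2w"][:3,3],d
def atz(c,u,v,z):
    o,d=ray(c,u,v); return o+d*(z-o[2])/d[2]
def proj(c,P):
    P=np.atleast_2d(P).astype(float)
    r=cv2.projectPoints(P,cv2.Rodrigues(c["w2c"][:3,:3])[0],c["w2c"][:3,3],K(c),np.array(c["dist_coeffs"]))[0]
    return r.reshape(-1,2)
E
python3 - <<'E'
from h import *
o=get_obs();print(o)
for n in("side","top","wrist"):
    c=snap(n,n+"0.png");save(c,n+"0.pkl");print(n,c["fovy"],c["cx"],c["cy"],c["dist_coeffs"],c["c2w"].round(3).tolist())
E
```

```text
pics
{'clock': 0.0, 'joint_pos': array([-1.30257205,  0.33288097, -0.06470721,  1.46097503,  0.02158345,
        1.34988712, -0.08852652]), 'joint_velocities': array([ 0.00093135, -0.00123001,  0.0007438 , -0.00055831, -0.00078101,
       -0.001006  ,  0.00035897]), 'tau': array([-3.07234786e-04, -6.25436211e+01,  4.87726706e-02, -3.91605771e+01,
        1.62025681e-02,  1.00611721e-02, -1.41989042e-05]), 'position': array([0.17909894, 0.59838462, 0.23049416]), 'ee_rot': array([ 0.70015537, -0.1025176 ,  0.10240336, -0.69913242]), 'ft_force': array([-0.7075645 ,  0.49499928, -0.47403211]), 'torque': array([ 0.00554391,  0.01160215, -0.00234065]), 'grip_width': 0.999973089833746}
side 55.895254146423696 317.5246320181313 201.61603049240279 [-0.09174931  0.          0.          0.          0.        ] [[-0.942, -0.266, 0.202, 0.278], [-0.334, 0.723, -0.605, 0.354], [0.015, -0.637, -0.77, 0.789], [0.0, 0.0, 0.0, 1.0]]
top 54.251170718362125 319.9614432393631 200.6796539492321 [0.00964624 0.         0.         0.         0.        ] [[-0.058, -0.978, 0.198, 0.263], [-0.998, 0.057, -0.009, -0.148], [-0.003, -0.199, -0.98, 1.058], [0.0, 0.0, 0.0, 1.0]]
wrist 59.81010380193141 315.16939591455764 202.16220530988164 [0.01598102 0.         0.         0.         0.        ] [[0.287, 0.905, 0.314, 0.098], [0.958, -0.271, -0.094, 0.621], [-0.0, 0.327, -0.945, 0.373], [0.0, 0.0, 0.0, 1.0]]
```

View pics/side0.png

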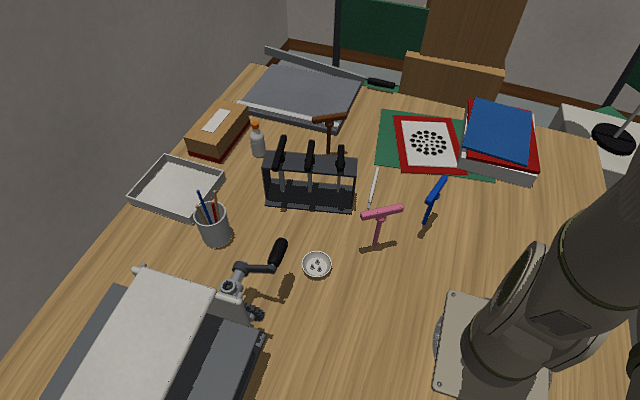

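View pics/top0.png

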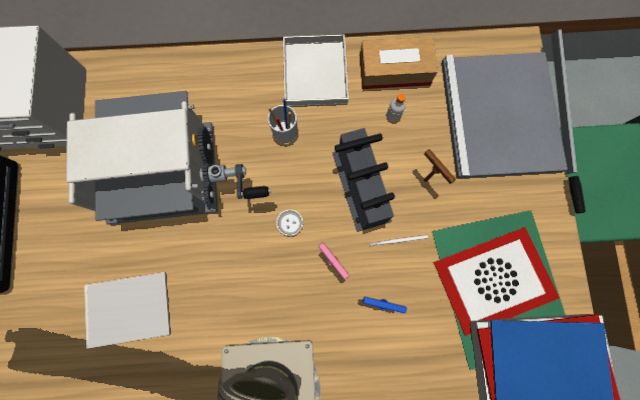

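View pics/wrist0.png

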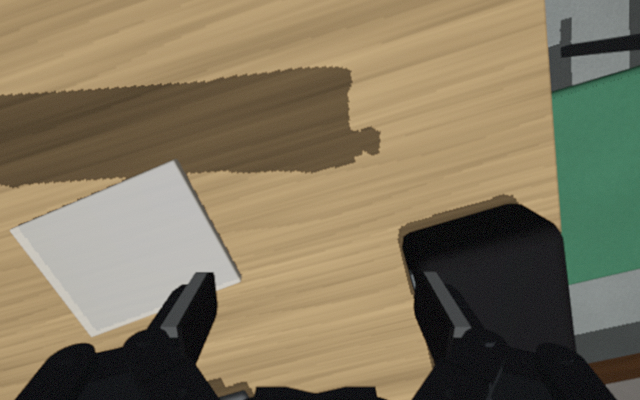

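Run:
```python
from h import *
c=load("top0.pkl")
im=c["pixels"][:,:,::-1]
cv2.imwrite("pics/t_rack.png",cv2.resize(im[115:240,310:470],None,fx=5,fy=4.8,interpolation=cv2.INTER_CUBIC)[:600])
cv2.imwrite("pics/t_press.png",cv2.resize(im[100:230,180:320],None,fx=4.5,fy=4.5,interpolation=cv2.INTER_CUBIC))
W=cloud(c)
for (u,v) in [(358,144),(366,170),(377,200),(380,137),(360,180),(216,172),(227,171),(240,170),(257,191),(290,222),(284,120),(240,180)]:
    print(u,v,W[v,u].round(4))
s=load("side0.pkl")
im=s["pixels"][:,:,::-1]
cv2.imwrite("pics/s_rack.png",cv2.resize(im[120:220,250:370],None,fx=6,fy=6,interpolation=cv2.INTER_CUBIC))
cv2.imwrite("pics/s_press.png",cv2.resize(im[230:340,190:320],None,fx=5,fy=5,interpolation=cv2.INTER_CUBIC))
```

```text
358 144 [ 0.578  -0.2555  0.1638]
366 170 [ 0.5124 -0.2695  0.163 ]
377 200 [ 0.4382 -0.2891  0.1641]
380 137 [ 0.5931 -0.3101  0.1624]
360 180 [ 0.4974 -0.2574  0.1289]
216 172 [0.5368 0.0937 0.1344]
227 171 [0.543  0.0709 0.1168]
240 170 [0.5421 0.0374 0.1221]
257 191 [ 0.4794 -0.0077  0.1502]
290 222 [ 0.4222 -0.0727  0.0056]
284 120 [ 0.6987 -0.0716  0.0508]
240 180 [0.5141 0.0361 0.1307]
```

View pics/t_rack.png

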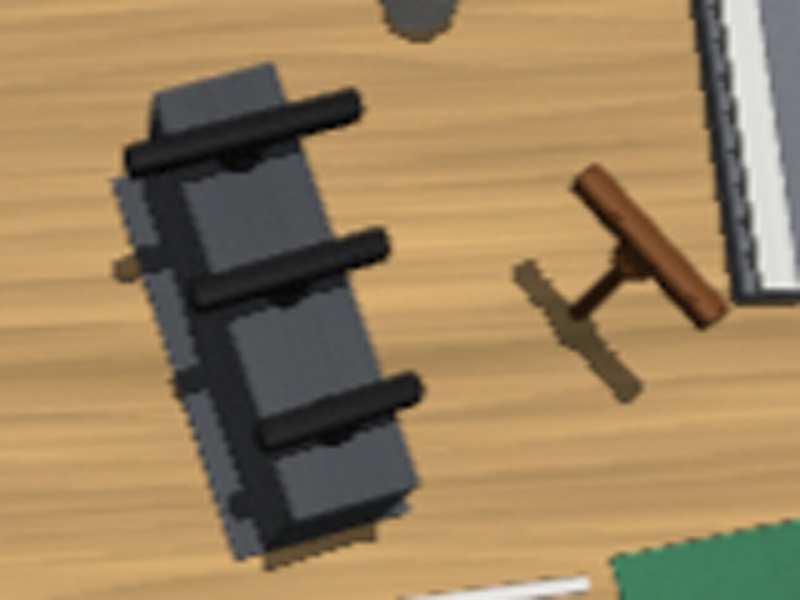

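View pics/t_press.png

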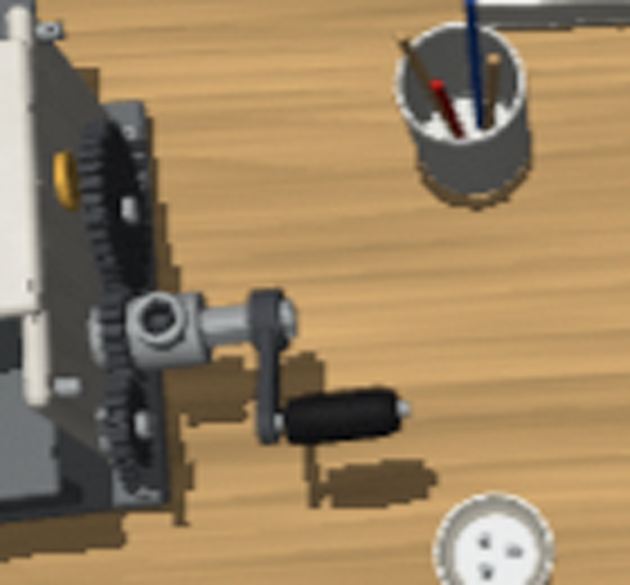

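View pics/s_rack.png

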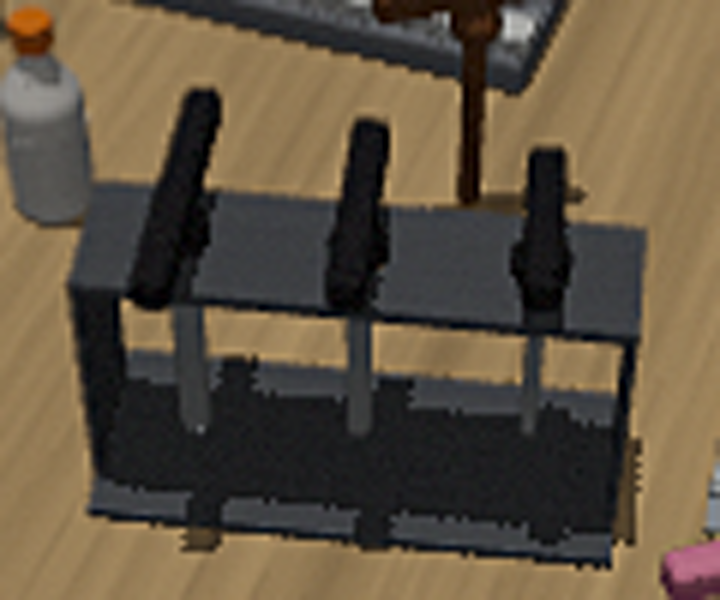

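View pics/s_press.png

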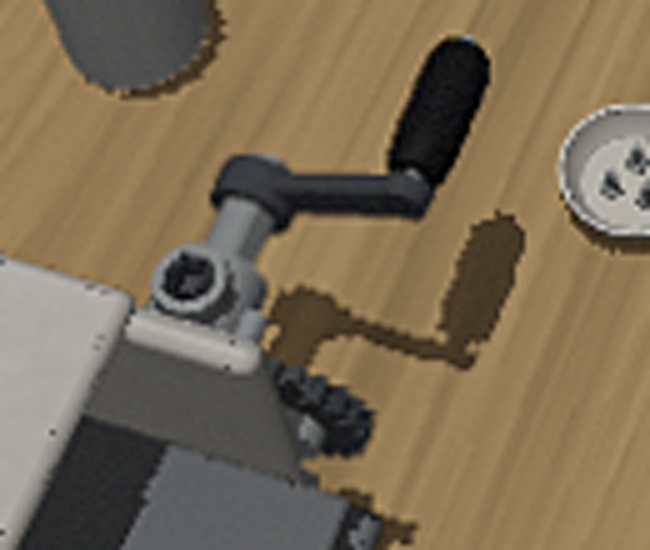

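Run:
```python
from h import *
for n in ("top0.pkl","side0.pkl"):
    c=load(n); W=cloud(c); px=c["pixels"].astype(int)
    m=(W[...,2]>0.148)&(W[...,2]<0.185)&(px.sum(-1)<130)&(W[...,0]>0.35)&(W[...,0]<0.68)&(W[...,1]<-0.17)&(W[...,1]>-0.4)
    nl,l,st,ce=cv2.connectedComponentsWithStats(m.astype(np.uint8),connectivity=4)
    for i in range(1,nl):
        if st[i,4]<40: continue
        P=W[l==i]; r=cv2.minAreaRect((P[:,:2]*1000).astype(np.float32)); print(n,ce[i].round(),st[i,4],"c",np.round(r[0],1),"sz",np.round(r[1],1),"ang",round(r[2],1),"zmed/max",np.median(P[:,2]).round(4),P[:,2].max().round(4))
    # rack plate
    m=(abs(W[...,2]-0.13)<0.006)&(W[...,0]>0.35)&(W[...,0]<0.68)&(W[...,1]<-0.17)&(W[...,1]>-0.4)
    P=W[m];r=cv2.minAreaRect((P[:,:2]*1000).astype(np.float32));print("plate",r,np.median(P[:,2]))
    # boss top
    m=(abs(W[...,2]-0.135)<0.003)&(abs(W[...,0]-0.537)<0.03)&(abs(W[...,1]-0.094)<0.03)
    P=W[m]; r=cv2.minEnclosingCircle((P[:,:2]*1000).astype(np.float32));print("boss",r,P.mean(0),np.median(P[:,2]),m.sum())
    m=(W[...,2]>0.1)&(px.sum(-1)<110)&(W[...,1]>-0.06)&(W[...,1]<0.04)&(W[...,0]>0.4)&(W[...,0]<0.53)
    P=W[m]; r=cv2.minAreaRect((P[:,:2]*1000).astype(np.float32));print("knob",r,P.max(0),P.min(0),m.sum())
```

```text
top0.pkl [358. 143.] 321 c [ 584.5 -255.9] sz [ 16.  116.4] ang 12.1 zmed/max 0.1625 0.1679
top0.pkl [366. 171.] 275 c [ 511.5 -272. ] sz [17.1 98.7] ang 12.5 zmed/max 0.1629 0.1681
top0.pkl [377. 201.] 225 c [ 438.2 -289.8] sz [14.7 80.1] ang 15.7 zmed/max 0.1634 0.169
plate ((512.24072265625, -272.66961669921875), (235.6913299560547, 64.88160705566406), 12.91387939453125) 0.12979796543386662
boss ((544.9459228515625, 103.1102523803711), 20.388023376464844) [0.54173067 0.09906999 0.1343794 ] 0.13425908486346338 89
knob ((486.3338623046875, 10.827598571777344), (86.85953521728516, 45.653419494628906), 58.57857894897461) [0.52845437 0.03645952 0.15448015] [ 0.46598912 -0.03288972  0.10551416] 248
side0.pkl [279. 153.] 261 c [ 585.  -256.6] sz [ 16.7 119.1] ang 12.0 zmed/max 0.1638 0.1675
side0.pkl [309. 156.] 210 c [ 511.7 -273. ] sz [15.7 96. ] ang 13.5 zmed/max 0.1641 0.1678
side0.pkl [340. 158.] 171 c [ 438.9 -289.2] sz [14.7 78.2] ang 17.4 zmed/max 0.1642 0.1679
plate ((512.5399169921875, -276.0606689453125), (235.60643005371094, 68.49615478515625), 12.472965240478516) 0.13069324006140193
boss ((542.0225219726562, 94.83151245117188), 15.422550201416016) [0.54228376 0.09568233 0.13471832] 0.1345780737871738 149
knob ((479.3544921875, 2.6407737731933594), (25.504791259765625, 75.1517333984375), 2.872943639755249) [0.49277777 0.03996133 0.15353782] [ 0.46639321 -0.03510836  0.13370437] 352
```

```bash
python3 - <<'E'
from h import *
o=get_obs();M=R.from_quat(o["ee_rot"]).as_matrix();print(M.round(3))
for n in ("top0.pkl","side0.pkl"):
    c=load(n); W=cloud(c); px=c["pixels"].astype(int)
    m=(abs(W[...,2]-0.205)<0.012)&(W[...,1]>0.1)&(W[...,1]<0.5)&(W[...,0]>0.4)
    P=W[m];r=cv2.minAreaRect((P[:,:2]*1000).astype(np.float32));print("bridge",r,m.sum(),np.median(P[:,2]))
    b=cv2.boxPoints(r);print(b)
    m=(W[...,2]>0.125)&(W[...,2]<0.17)&(px.sum(-1)<120)&(W[...,1]>-0.06)&(W[...,1]<0.03)&(W[...,0]>0.4)&(W[...,0]<0.53)
    P=W[m];r=cv2.minAreaRect((P[:,:2]*1000).astype(np.float32));print("knob",r,P.max(0),P.min(0),m.sum())
    hi=P[P[:,2]>P[:,2].max()-0.006];mu=hi.mean(0);u=np.linalg.svd(hi[:,:2]-mu[:2])[2][0];print("top ridge",mu,"dir",np.degrees(np.arctan2(u[1],u[0]))%180)
E
python3 - <<'E'
import sys;sys.path.insert(0,'.')
from h import *
c=load("top0.pkl");im=c["pixels"][:,:,::-1]
cv2.imwrite("pics/t_boss.png",cv2.resize(im[155:190,200:250],None,fx=14,fy=14,interpolation=cv2.INTER_CUBIC))
E
```

```text
[[ 0.958 -0.     0.287]
 [-0.287 -0.001  0.958]
 [ 0.    -1.    -0.001]]
bridge ((581.0953369140625, 278.20648193359375), (218.2665557861328, 277.3414306640625), 3.416152238845825) 7958 0.20735318721618284
[[463.8929  410.12778]
 [480.41904 133.27917]
 [698.2977  146.28519]
 [681.7716  423.1338 ]]
knob ((479.5032958984375, -2.3694725036621094), (25.833518981933594, 60.56757354736328), 2.4357240200042725) [0.49190986 0.0280299  0.15448015] [ 0.46598912 -0.03288972  0.13538452] 251
top ridge [ 0.4802501  -0.00150777  0.15061021] dir 92.60024908969567
bridge ((573.6483154296875, 248.28579711914062), (216.25595092773438, 239.3921356201172), 8.531837463378906) 12192 0.207492573215316
[[448.95892 350.6155 ]
 [484.4749  113.87258]
 [698.3377  145.95609]
 [662.8217  382.699  ]]
knob ((479.6690368652344, -3.627246856689453), (25.504791259765625, 62.599918365478516), 2.872943639755249) [0.49277777 0.02735207 0.15353782] [ 0.46639321 -0.03510836  0.13370437] 350
top ridge [ 0.48012682 -0.00211019  0.15020316] dir 91.92034082652529
```

View pics/t_boss.png

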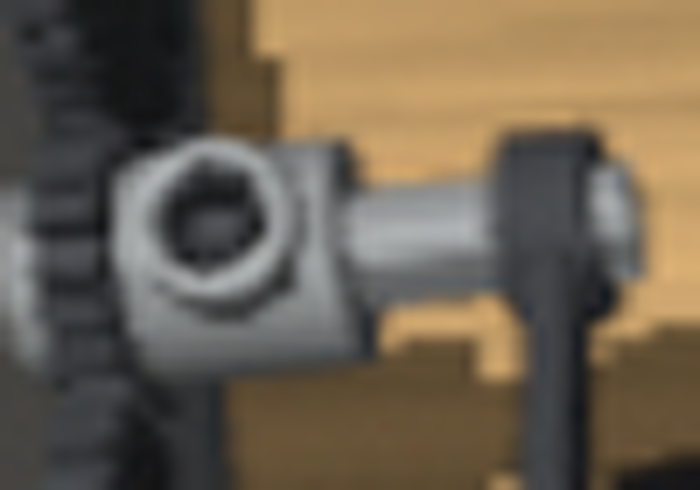

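```bash
cat >> h.py <<'E'
def plan(p,zang,o=None):
    """row numbers to bring TCP to p, tool pointing down with tool z at zang deg (mod 180)"""
    o=o or get_obs(); M=R.from_quat(o["ee_rot"]).as_matrix()
    best=None
    for a in (zang,zang+180):
        a=np.radians(a); z=np.array([np.cos(a),np.sin(a),0]); y=np.array([0,0,-1.]); x=np.cross(y,z)
        T=np.stack([x,y,z],1); rv=R.from_matrix(M.T@T).as_rotvec()
        if best is None or np.linalg.norm(rv)<np.linalg.norm(best): best=rv
    t=M.T@(np.array(p)-o["position"])
    print("shift",t.round(4),"rot",best.round(4),"| pos",o["position"].round(4),"zang",np.degrees(np.arctan2(M[1,2],M[0,2])).round(2),"tilt",M[2,:].round(3),"q",o["joint_pos"].round(2),"F",o["ft_force"].round(1),"T",o["torque"].round(3),"w",round(o["grip_width"],3),"t",o["clock"])
    return t,best
E
python3 - <<'E'
from h import *
plan([0.48,-0.002,0.27],3)
E
```

```text
shift [ 0.4604 -0.0387 -0.489 ] rot [9.0000e-04 1.2276e+00 7.0000e-04] | pos [0.1792 0.5985 0.2307] zang 73.34 tilt [ 0.    -1.    -0.001] q [-1.3   0.33 -0.06  1.46  0.02  1.35 -0.09] F [-0.1 -1.1  0.5] T [ 0.041  0.041 -0.068] w 1.001 t 0.15
```

{"op": "send_rows", "data": {"motion": [[75,0.1,-0.04,-0.1,0,0.12,0],[75,0.46,-0.04,-0.49,0,1.228,0],[75,0.46,-0.04,-0.49,0,1.228,0],[75,0.46,-0.04,-0.49,0,1.228,0],[75,0.46,-0.04,-0.49,0,1.228,0],[75,0.46,-0.04,-0.49,0,1.228,0],[75,0.46,-0.04,-0.49,0,1.228,0],[75,0.46,-0.04,-0.49,0,1.228,0],[75,0.46,-0.04,-0.49,0,1.228,0],[75,0.46,-0.04,-0.49,0,1.228,0]], "squeeze": 30}}

```text
clock: 0.98
position: [0.3652, 0.2259, 0.2597]
ee_rot: [-0.511, 0.489, -0.488, 0.511]
ft_force: [0.6, 0.2, -0.1]
grip_width: 0.752
```

Run:
```python
from h import *
plan([0.48,-0.002,0.27],3)
```

```text
shift [ 0.2329 -0.0104  0.1043] rot [ 0.0001 -0.0067 -0.0005] | pos [0.3652 0.2259 0.2597] zang 2.62 tilt [-0.001 -1.    -0.   ] q [-0.95 -0.14  0.27  1.91  0.04  1.37 -0.65] F [ 0.6  0.2 -0.1] T [ 0.073 -0.058  0.023] w 0.752 t 0.9833
```

{"op": "send_rows", "data": {"motion": [[75,0.233,-0.01,0.104,0,-0.006,0],[75,0.233,-0.01,0.104,0,-0.006,0],[75,0.233,-0.01,0.104,0,-0.006,0],[75,0.233,-0.01,0.104,0,-0.006,0],[75,0.233,-0.01,0.104,0,-0.006,0],[75,0.233,-0.01,0.104,0,-0.006,0],[75,0.233,-0.01,0.104,0,-0.006,0],[75,0.233,-0.01,0.104,0,-0.006,0]]}}

```text
clock: 1.65
position: [0.4815, -0.0024, 0.2696]
ee_rot: [0.513, -0.487, 0.487, -0.513]
ft_force: [-1.1, 0.3, -1.0]
grip_width: 0.752
```

Run:
```python
from h import *
c=snap("wrist","w1.png");save(c,"w1.pkl")
plan([0.4797,-0.0025,0.1235],3)
W=cloud(c);px=c["pixels"].astype(int)
m=(W[...,2]>0.135)&(W[...,2]<0.17)&(px.sum(-1)<120)&(W[...,1]>-0.05)&(W[...,1]<0.032)&(W[...,0]>0.44)&(W[...,0]<0.52)
P=W[m];print(m.sum(),P.min(0),P.max(0),cv2.minAreaRect((P[:,:2]*1000).astype(np.float32)))
```

```text
shift [ 0.0021  0.1459 -0.0013] rot [0.0005 0.0031 0.0002] | pos [ 4.809e-01 -3.000e-04  2.694e-01] zang 3.18 tilt [ 0. -1. -0.] q [-0.73 -0.04  0.62  1.8   0.03  1.38 -0.05] F [-1.3  0.8 -0.1] T [ 0.034 -0.013 -0.017] w 0.75 t 1.7
2205 [ 0.46653319 -0.03246648  0.13501391] [0.49366493 0.02786347 0.15333385] ((480.2083740234375, -2.411794662475586), (26.05122184753418, 59.9654541015625), 3.9072704315185547)
```

View pics/w1.png

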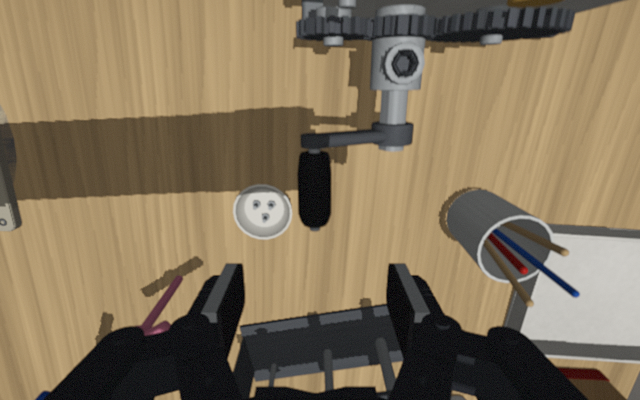

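Run:
```python
from h import *
c=load("w1.pkl");im=c["pixels"][:,:,::-1]
cv2.imwrite("pics/w1s.png",cv2.resize(im[38:88,374:434],None,fx=12,fy=12,interpolation=cv2.INTER_CUBIC))
W=cloud(c)
m=(abs(W[...,2]-0.135)<0.002)&(abs(W[...,0]-0.542)<0.03)&(abs(W[...,1]-0.095)<0.025)
P=W[m];print(m.sum(),cv2.minEnclosingCircle((P[:,:2]*1000).astype(np.float32)),cv2.fitEllipse((P[cv2.convexHull((P[:,:2]*1000).astype(np.float32),returnPoints=False)[:,0],:2]*1000).astype(np.float32)),np.median(P[:,2]))
```

```text
1099 ((551.568359375, 103.0592041015625), 26.038896560668945) ((549.3184204101562, 104.11711883544922), (35.878395080566406, 50.431922912597656), 133.07664489746094) 0.1348109137187654
```

View pics/w1s.png

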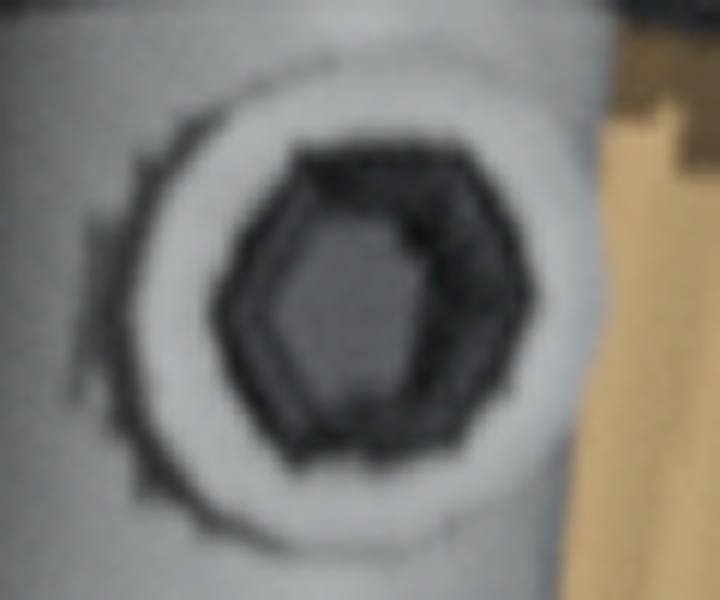

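Run:
```python
from h import *
c=load("w1.pkl")
pts=[(300,155),(465,150),(533,297),(455,455),(292,465),(215,310)]
P=np.array([atz(c,x/12-0.5+374,y/12-0.5+38,0.135)[:2] for x,y in pts])
ce=P.mean(0);print(ce)
for p in P: d=p-ce;print(np.linalg.norm(d).round(5),np.degrees(np.arctan2(d[1],d[0])).round(1), (np.degrees(np.arctan2(d[1],d[0]))%60).round(1))
# boss circle by ellipse on rim
pp=[(130,330),(603,290),(370,65),(350,553),(520,130),(190,150),(520,495),(200,495)]
Q=np.array([atz(c,x/12-0.5+374,y/12-0.5+38,0.135)[:2] for x,y in pp])
A=np.c_[2*Q,np.ones(len(Q))];s=np.linalg.lstsq(A,(Q**2).sum(1),rcond=None)[0];print("boss",s[:2],np.sqrt(s[2]+s[:2]@s[:2]))
```

```text
[0.54247629 0.09643259]
0.01012 125.3 5.3
0.00993 65.4 5.4
0.00958 6.1 6.1
0.01026 -53.7 6.3
0.01016 -113.1 6.9
0.00993 -176.0 4.0
boss [0.54179598 0.09583349] 0.014245444265671432
```

{"op": "send_rows", "data": {"motion": [[75,0.002,0.04,-0.001,0,0.003,0],[75,0.002,0.08,-0.001,0,0.003,0],[75,0.002,0.12,-0.001,0,0.003,0],[75,0.002,0.147,-0.001,0,0.003,0],[75,0.002,0.147,-0.001,0,0.003,0],[20,0.002,0.147,-0.001,0,0.003,0],[10,0.002,0.147,-0.001,0,0.003,0],[10,0.002,0.147,-0.001,0,0.003,0],[10,0.002,0.147,-0.001,0,0.003,0]], "squeeze": 30}}

```text
clock: 2.45
position: [0.4807, -0.0008, 0.1244]
ee_rot: [-0.513, 0.486, -0.486, 0.515]
ft_force: [-3.4, 0.5, 5.6]
grip_width: 0.303
```

Run:
```python
from h import *
plan([0.5475,-0.0,0.161],3)
```

```text
shift [ 0.0029 -0.0365  0.0668] rot [-0.002   0.003  -0.0014] | pos [ 0.4807 -0.0008  0.1244] zang 3.17 tilt [-0.001 -1.     0.002] q [-0.7   0.11  0.65  1.99 -0.08  1.06  0.04] F [-3.4  0.5  5.6] T [0.086 0.629 0.005] w 0.303 t 2.45
```

{"op": "send_rows", "data": {"motion": [[10,0,-0.0075,0.0046,0,0,0],[10,0,-0.0147,0.0103,0,0,0],[10,0,-0.0211,0.0169,0,0,0],[10,0,-0.0267,0.0241,0,0,0],[10,0,-0.0313,0.032,0,0,0],[10,0,-0.035,0.0404,0,0,0],[10,0,-0.0376,0.0492,0,0,0],[10,0,-0.0391,0.0582,0,0,0],[10,0,-0.0395,0.0661,0,0,0],[10,0,-0.0395,0.0661,0,0,0]]}}

```text
clock: 3.28
position: [0.5504, 0.003, 0.1666]
ee_rot: [-0.511, 0.484, -0.488, 0.516]
ft_force: [2.1, 3.5, 20.0]
grip_width: 0.303
```

Run:
```python
from h import *
plan([0.5475,-0.0,0.161],3)
c=snap("side","s2.png");save(c,"s2.pkl");c=snap("wrist","w2.png");save(c,"w2.pkl")
```

```text
shift [ 0.0029  0.0056 -0.0032] rot [-0.0084  0.0034 -0.0013] | pos [0.5504 0.003  0.1666] zang 3.2 tilt [-0.001 -1.     0.008] q [-0.66  0.23  0.65  1.78 -0.15  1.17  0.1 ] F [ 2.1  3.5 20. ] T [ 0.624 -0.425 -0.031] w 0.303 t 3.2833
```

View pics/w2.png

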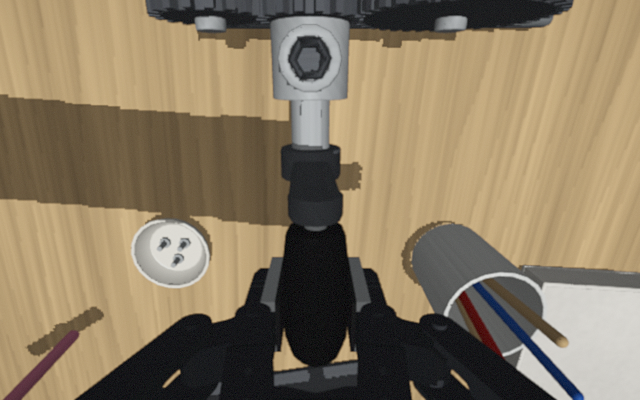

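View pics/s2.png

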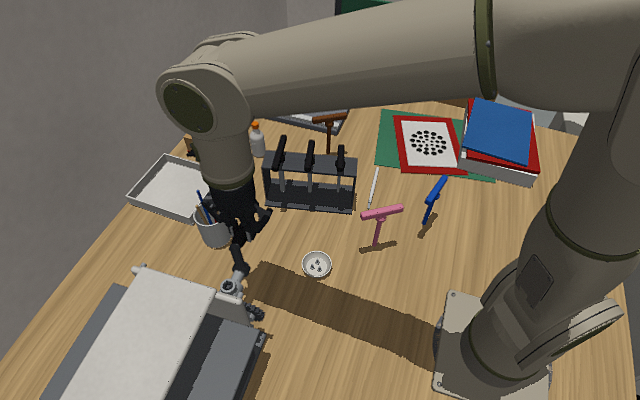

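{"op": "send_rows", "data": {"motion": [[10,0,-0.004,0,0,0,0],[60,0,-0.004,0,0,0,0],[60,0,-0.004,0,0,0,0],[60,0,-0.004,0,0,0,0],[60,0,-0.045,0,0,0,0],[60,0,-0.085,0,0,0,0],[60,0,-0.105,0,0,0,0],[60,0,-0.105,0,0,0,0]]}}

```text
clock: 4.05
position: [0.5481, 0.0019, 0.2724]
ee_rot: [-0.511, 0.485, -0.488, 0.516]
ft_force: [-0.0, -0.8, 0.9]
grip_width: 0.601
```

Run:
```python
from h import *
plan([0.5475,-0.0,0.161],3)
c=snap("wrist","w3.png");save(c,"w3.pkl")
W=cloud(c);px=c["pixels"].astype(int)
m=(W[...,2]>0.172)&(W[...,2]<0.2)&(px.sum(-1)<130)&(W[...,1]>-0.05)&(W[...,1]<0.032)&(W[...,0]>0.5)&(W[...,0]<0.6)
P=W[m];print(m.sum(),P.min(0),P.max(0),cv2.minAreaRect((P[:,:2]*1000).astype(np.float32)))
im=c["pixels"][:,:,::-1]
print(proj(c,[0.542,0.096,0.135]))
u,v=proj(c,[0.542,0.096,0.135])[0].astype(int)
print(u,v);v0=max(v-25,0)
cv2.imwrite("pics/w3s.png",cv2.resize(im[v0:v0+50,u-30:u+30],None,fx=12,fy=12,interpolation=cv2.INTER_CUBIC))
```

```text
shift [ 0.002   0.1114 -0.0016] rot [-0.0075  0.0021 -0.0014] | pos [0.5481 0.0019 0.2724] zang 3.12 tilt [-0.001 -1.     0.008] q [-0.68  0.14  0.67  1.64 -0.09  1.38  0.05] F [-0.  -0.8  0.9] T [ 0.004 -0.011  0.019] w 0.601 t 4.05
2912 [ 0.53358244 -0.02940172  0.17453322] [0.56082606 0.03178531 0.19636167] ((547.0151977539062, 1.1135234832763672), (25.440690994262695, 60.73823928833008), 4.003484725952148)
[[312.7312671   65.56717385]]
312 65
```

View pics/w3.png

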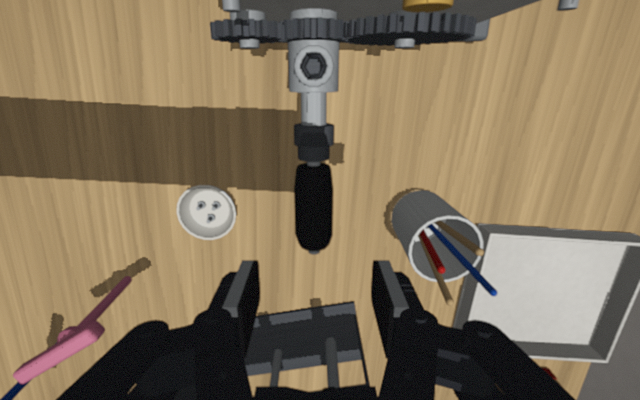

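View pics/w3s.png

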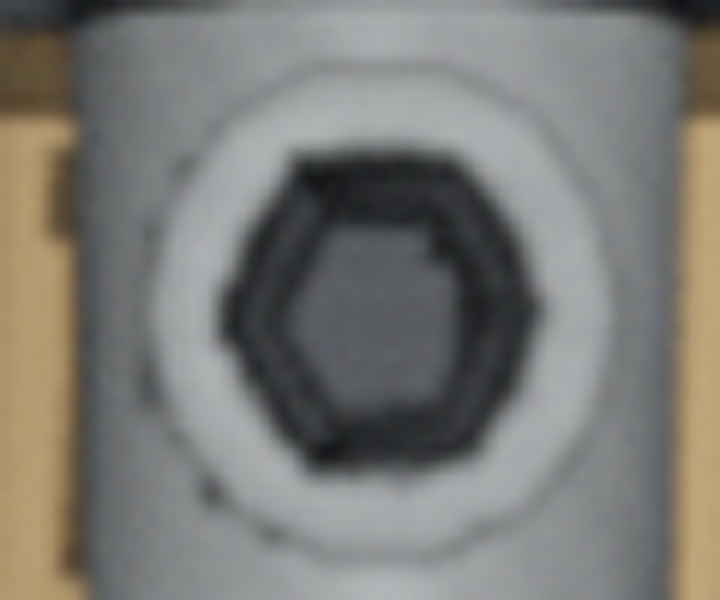

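Run:
```python
from h import *
c=load("w3.pkl")
pts=[(293,157),(460,153),(537,305),(470,462),(312,468),(222,310)]
P=np.array([atz(c,x/12-0.5+282,y/12-0.5+40,0.135)[:2] for x,y in pts])
ce=P.mean(0);print(ce)
for p in P: d=p-ce;print(np.linalg.norm(d).round(5), (np.degrees(np.arctan2(d[1],d[0]))%60).round(1))
pp=[(152,310),(610,300),(380,62),(390,560),(545,135),(205,150),(550,480),(215,490)]
Q=np.array([atz(c,x/12-0.5+282,y/12-0.5+40,0.135)[:2] for x,y in pp])
A=np.c_[2*Q,np.ones(len(Q))];s=np.linalg.lstsq(A,(Q**2).sum(1),rcond=None)[0];print("boss",s[:2],np.sqrt(s[2]+s[:2]@s[:2]))
# hub side edges -> press yaw
for v in (50,): pass
plan([0.5114,-0.2725,0.27],12.9)
```

```text
[0.54246782 0.09616422]
0.01036 5.2
0.01021 5.0
0.00966 5.0
0.01046 5.0
0.01026 7.3
0.01001 3.0
boss [0.54236627 0.09580796] 0.014429301347188976
shift [ 0.2722 -0.0008 -0.0508] rot [-0.0047 -0.1705 -0.0005] | pos [0.5473 0.0021 0.2697] zang 3.13 tilt [-0.001 -1.     0.005] q [-0.68  0.14  0.67  1.65 -0.09  1.38  0.05] F [-0.1  0.3 -1.3] T [ 0.046 -0.02   0.006] w 0.597 t 4.1
```

{"op": "send_rows", "data": {"motion": [[60,0.272,-0.001,-0.051,-0.005,-0.17,0],[60,0.272,-0.001,-0.051,-0.005,-0.17,0],[60,0.272,-0.001,-0.051,-0.005,-0.17,0],[60,0.272,-0.001,-0.051,-0.005,-0.17,0],[60,0.272,-0.001,-0.051,-0.005,-0.17,0],[60,0.272,-0.001,-0.051,-0.005,-0.17,0],[60,0.272,-0.001,-0.051,-0.005,-0.17,0],[60,0.272,-0.001,-0.051,-0.005,-0.17,0],[60,0.272,-0.001,-0.051,-0.005,-0.17,0]]}}

```text
clock: 4.85
position: [0.5087, -0.2742, 0.2671]
ee_rot: [0.554, -0.444, 0.44, -0.55]
ft_force: [1.3, 0.7, -0.3]
grip_width: 0.602
```

Run:
```python
from h import *
c=snap("wrist","w4.png");save(c,"w4.pkl")
W=cloud(c);px=c["pixels"].astype(int)
m=(W[...,2]>0.15)&(W[...,2]<0.185)&(px.sum(-1)<130)&(W[...,0]>0.35)&(W[...,0]<0.68)&(W[...,1]<-0.17)&(W[...,1]>-0.4)
nl,l,st,ce=cv2.connectedComponentsWithStats(m.astype(np.uint8),connectivity=4)
for i in range(1,nl):
    if st[i,4]<100: continue
    P=W[l==i]; r=cv2.minAreaRect((P[:,:2]*1000).astype(np.float32)); print(ce[i].round(),st[i,4],"c",np.round(r[0],1),"sz",np.round(r[1],1),"ang",round(r[2],1),"zmed/max",np.median(P[:,2]).round(4),P[:,2].max().round(4))
plan([0.5114,-0.2725,0.136],12.9)
```

```text
[419. 196.] 2867 c [ 584.7 -257.1] sz [ 16.1 117. ] ang 12.2 zmed/max 0.1636 0.1667
[322. 192.] 2481 c [ 512.3 -273.6] sz [16.  96.4] ang 13.9 zmed/max 0.1639 0.1663
[223. 194.] 2373 c [ 439.  -291.3] sz [16.7 78.6] ang 15.9 zmed/max 0.1637 0.1664
shift [0.0008 0.1311 0.0026] rot [ 0.0065 -0.0015 -0.0012] | pos [ 0.5095 -0.2723  0.2671] zang 12.81 tilt [-0.001 -1.    -0.006] q [-0.28  0.27  0.84  1.57 -0.2   1.4   0.8 ] F [-0.  1.  0.] T [0.062 0.009 0.02 ] w 0.599 t 4.9
```

View pics/w4.png

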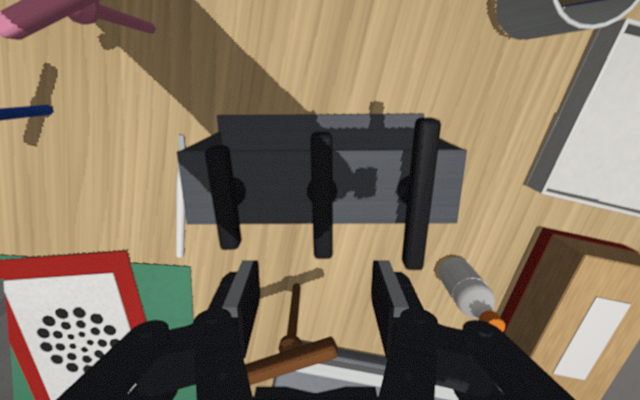

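{"op": "send_rows", "data": {"motion": [[50,0.001,0.04,0.003,0.006,-0.01,0],[50,0.001,0.08,0.003,0.006,-0.01,0],[50,0.001,0.11,0.003,0.006,-0.01,0],[50,0.001,0.129,0.003,0.006,-0.01,0],[50,0.001,0.129,0.003,0.006,-0.01,0],[5,0.001,0.129,0.003,0.006,-0.01,0],[5,0.001,0.129,0.003,0.006,-0.01,0],[5,0.001,0.129,0.003,0.006,-0.01,0],[5,0.001,0.129,0.003,0.006,-0.01,0],[5,0.001,0.129,0.003,0.006,-0.01,0]], "squeeze": 60}}

```text
clock: 5.73
position: [0.5135, -0.2725, 0.1407]
ee_rot: [-0.554, 0.437, -0.439, 0.556]
ft_force: [-0.4, 2.5, 7.4]
grip_width: 0.173
```

Run:
```python
from h import *
c=snap("wrist","w5.png");save(c,"w5.pkl")
plan([0.5114,-0.2725,0.28],12.9)
```

```text
shift [-0.0005 -0.1393 -0.0016] rot [-0.0037  0.0103  0.0001] | pos [ 0.5136 -0.2725  0.1407] zang 13.49 tilt [ 0.    -1.     0.004] q [-0.23  0.38  0.79  1.73 -0.29  1.15  0.88] F [-1.5  1.9  6.3] T [ 0.464  0.215 -0.021] w 0.17 t 5.7833
```

View pics/w5.png

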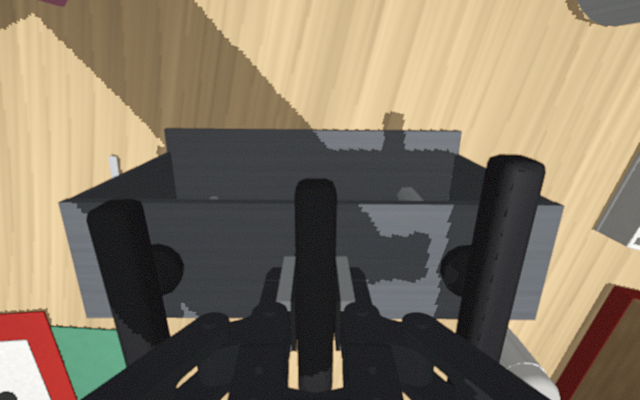

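{"op": "send_rows", "data": {"motion": [[5,0,-0.02,0,0,0,0],[5,0,-0.05,0,0,0,0],[5,0,-0.085,0,0,0,0],[5,0,-0.125,0,0,0,0],[5,0,-0.16,0,0,0,0],[5,0,-0.195,0,0,0,0],[5,0,-0.195,0,0,0,0]]}}

```text
clock: 6.37
position: [0.5138, -0.2742, 0.3414]
ee_rot: [-0.553, 0.435, -0.441, 0.557]
ft_force: [0.5, -1.0, -2.3]
grip_width: 0.174
```

Run:
```python
from h import *
c=snap("wrist","w6.png");save(c,"w6.pkl")
c=snap("side","s6.png");save(c,"s6.pkl")
plan([0.5424,0.096,0.335],5)
```

```text
shift [-0.352   0.0006  0.1148] rot [-0.0037  0.1476  0.0005] | pos [ 0.5127 -0.2731  0.3355] zang 13.46 tilt [ 0.001 -1.     0.004] q [-0.28  0.24  0.85  1.45 -0.18  1.53  0.8 ] F [-0.   0.3 -2.7] T [ 0.036 -0.013 -0.018] w 0.169 t 6.4667
```

View pics/w6.png

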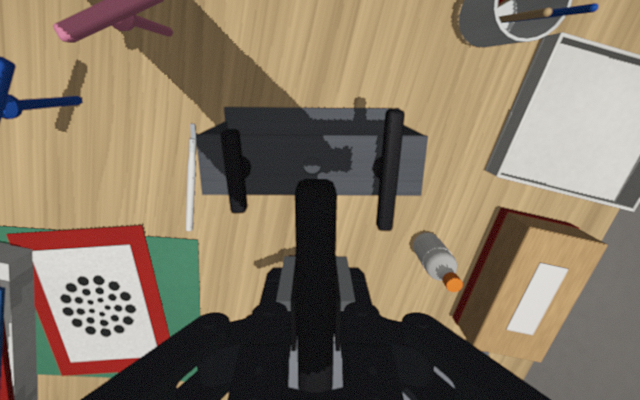

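View pics/s6.png

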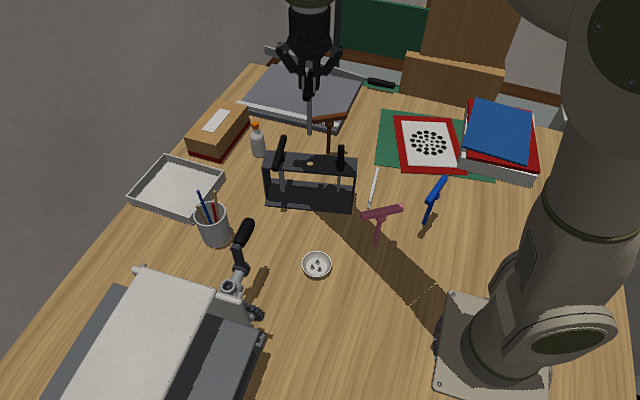

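{"op": "send_rows", "data": {"motion": [[5,-0.1,0,0.033,-0.004,0.05,0],[5,-0.352,0,0.115,-0.004,0.148,0],[5,-0.352,0,0.115,-0.004,0.148,0],[5,-0.352,0,0.115,-0.004,0.148,0],[5,-0.352,0,0.115,-0.004,0.148,0],[5,-0.352,0,0.115,-0.004,0.148,0],[5,-0.352,0,0.115,-0.004,0.148,0],[5,-0.352,0,0.115,-0.004,0.148,0],[5,-0.352,0,0.115,-0.004,0.148,0],[5,-0.352,0,0.115,-0.004,0.148,0]]}}

```text
clock: 7.3
position: [0.5408, 0.1065, 0.3318]
ee_rot: [0.525, -0.477, 0.472, -0.523]
ft_force: [-0.3, 2.5, -3.2]
grip_width: 0.17
```

{"op": "send_rows", "data": {"motion": [[5,0,0,0,0,0,0],[5,0,0,0,0,0,0]]}}

```text
clock: 7.47
position: [0.5418, 0.0958, 0.3333]
ee_rot: [0.523, -0.479, 0.477, -0.52]
ft_force: [0.2, -0.8, -2.7]
grip_width: 0.176
```

Run:
```python
from h import *
plan([0.5424,0.096,0.335],5)
c=snap("side","s7.png");save(c,"s7.pkl")
c=snap("wrist","w7.png");save(c,"w7.pkl")
c=snap("top","t7.png");save(c,"t7.pkl")
plan([0.5424,0.096,0.335],5)
```

```text
shift [-0.0002 -0.0018  0.0006] rot [ 0.0048 -0.0005  0.0008] | pos [0.5418 0.0958 0.3333] zang 4.97 tilt [ 0.001 -1.    -0.005] q [-0.8   0.14  0.61  1.52 -0.08  1.52 -0.1 ] F [ 0.2 -0.8 -2.7] T [-0.054 -0.035 -0.038] w 0.176 t 7.4667
shift [-0.0012 -0.0008  0.0004] rot [ 0.0033 -0.0028 -0.0002] | pos [0.5421 0.0948 0.3342] zang 4.84 tilt [-0.    -1.    -0.003] q [-0.8   0.14  0.61  1.52 -0.08  1.52 -0.1 ] F [-0.1  0.1 -2.5] T [-0.004  0.057  0.011] w 0.175 t 7.6167
```

View pics/s7.png

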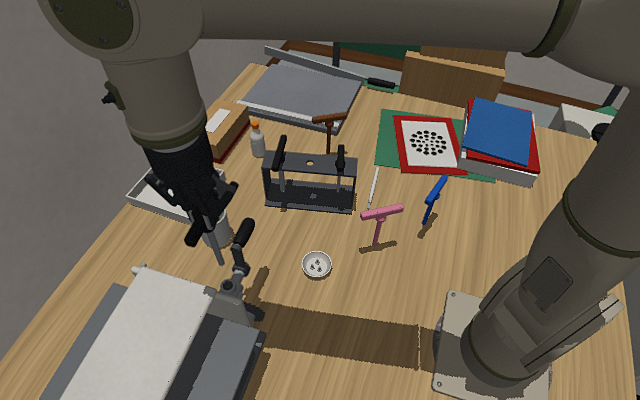

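View pics/t7.png

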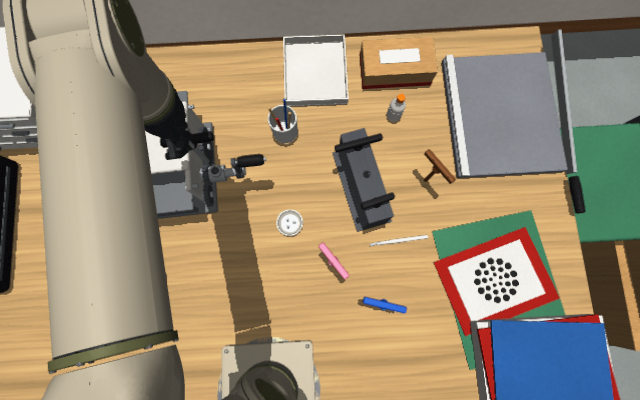

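View pics/w7.png

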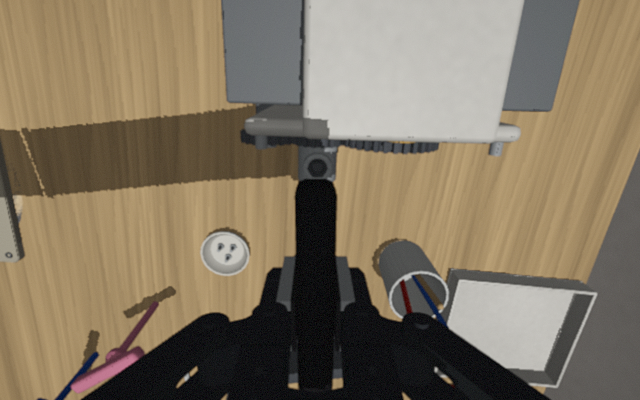

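```bash
cat > ov.py <<'E'
from h import *
import sys
def ov(side,fn,tip,yaw,x0,y0,w,h,s,sock=(0.5424,0.096)):
    c=load(side);im=cv2.resize(c["pixels"][y0:y0+h,x0:x0+w,::-1],None,fx=s,fy=s,interpolation=cv2.INTER_CUBIC)
    cv2.imwrite("pics/raw_"+fn,im)
    im=im.copy()
    def d(P,col):
        q=(proj(c,P)-[x0-.5,y0-.5])*s
        cv2.polylines(im,[np.round(q).astype(int)],False,col,1)
    tip=np.array(tip)
    hexa=np.array([[np.cos(a),np.sin(a),0] for a in np.radians(yaw+60*np.arange(7))])*0.01/np.sqrt(3)
    d(tip+hexa,(0,0,255)); d(tip+hexa+[0,0,.1],(0,0,255))
    d(np.array([tip,tip+[0,0,.11]]),(0,255,255))
    circ=np.array([[np.cos(a),np.sin(a),0] for a in np.linspace(0,6.283,40)])
    d(np.array([*sock,0.135])+circ*0.015,(0,255,0)); d(np.array([*sock,0.135])+circ*0.002,(0,255,0))
    cv2.imwrite("pics/"+fn,im)
E
python3 - <<'E'
from ov import *
tip=[0.542,0.0952,0.3338-0.1207]
ov("s7.pkl","s7o.png",tip,5,190,200,80,110,5.4)
ov("t7.pkl","t7o.png",tip,5,170,120,80,80,7)
E
```

```text
(no output)
```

View pics/s7o.png

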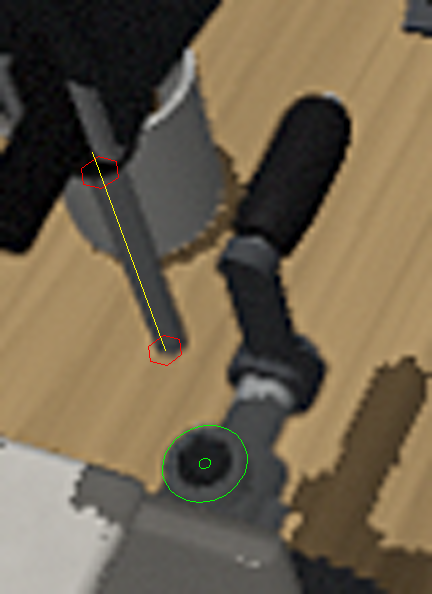

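View pics/t7o.png

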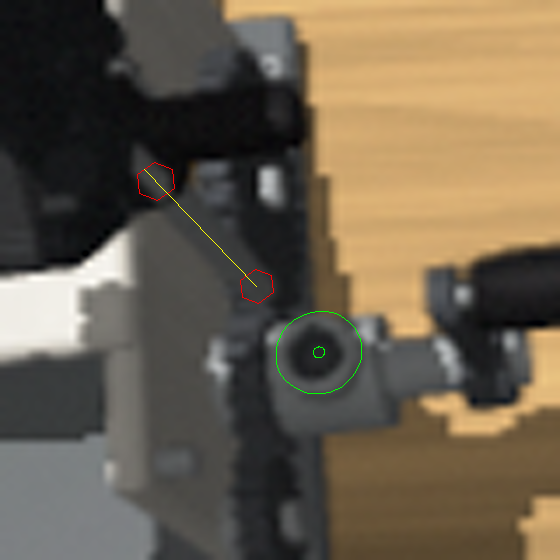

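{"op": "send_rows", "data": {"motion": [[5,-0.001,0.03,0,0.003,0,0],[5,-0.001,0.06,0,0.003,0,0],[5,-0.001,0.06,0,0.003,0,0],[5,-0.001,0.06,0,0.003,0,0]]}}

```text
clock: 7.95
position: [0.5413, 0.0965, 0.274]
ee_rot: [0.522, -0.479, 0.478, -0.52]
ft_force: [0.1, 0.2, -1.3]
grip_width: 0.18
```

Run:
```python
from ov import *
plan([0.5424,0.096,0.335],5)
for n,f in(("side","s8"),("top","t8"),("wrist","w8")):
    c=snap(n,f+".png");save(c,f+".pkl")
plan([0.5424,0.096,0.335],5)
o=get_obs();p=o["position"]
tip=[p[0],p[1],p[2]-0.1207];print(tip)
ov("s8.pkl","s8o.png",tip,5,200,240,60,80,7)
ov("t8.pkl","t8o.png",tip,5,180,140,60,60,10)
```

```text
shift [ 0.0006 -0.061   0.001 ] rot [ 0.0023 -0.0016  0.0002] | pos [0.5413 0.0965 0.274 ] zang 4.91 tilt [ 0.    -1.    -0.002] q [-0.8   0.15  0.61  1.62 -0.09  1.4  -0.09] F [ 0.1  0.2 -1.3] T [ 0.013 -0.057 -0.039] w 0.18 t 7.95
shift [ 0.001  -0.0585 -0.0004] rot [-0.0026 -0.0011 -0.0011] | pos [0.5428 0.0971 0.2765] zang 4.94 tilt [-0.001 -1.     0.003] q [-0.8   0.15  0.61  1.62 -0.09  1.4  -0.09] F [-0.9  0.1 -2. ] T [0.022 0.017 0.007] w 0.173 t 8.1
[np.float64(0.5428338656764603), np.float64(0.09713504523634585), np.float64(0.15575866383259493)]
```

View pics/s8o.png

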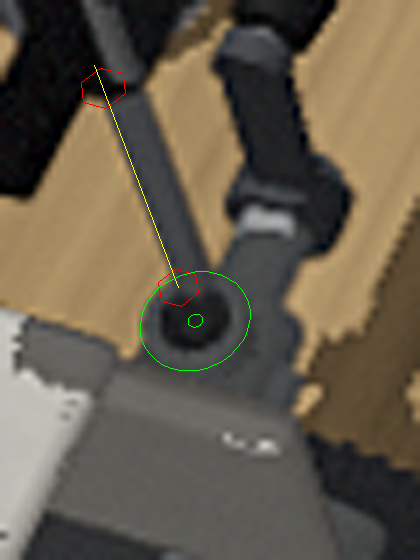

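View pics/t8o.png

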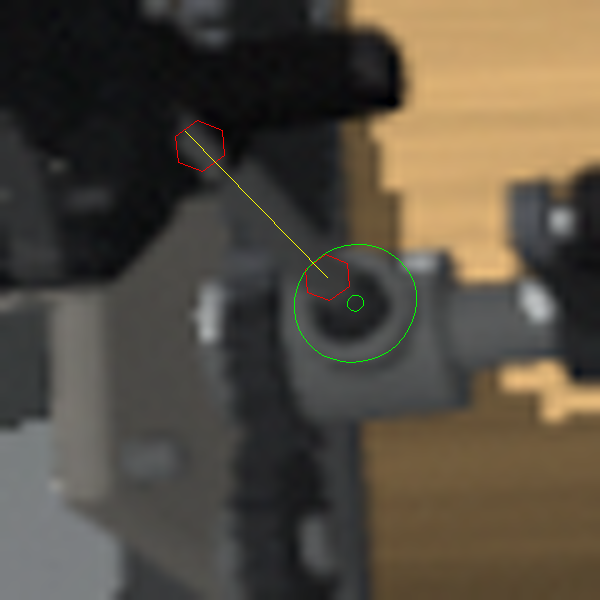

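View pics/w8.png

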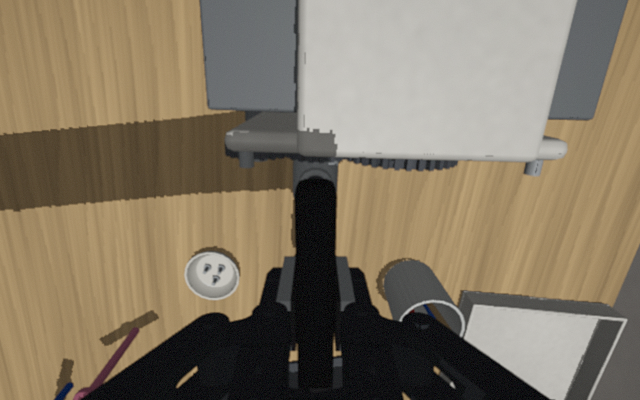

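Run:
```python
from ov import *
c=load("s8.pkl");im=c["pixels"][255:300,205:245,::-1]
a=cv2.resize(np.clip(im.astype(float)*2.2,0,255).astype(np.uint8),None,fx=12,fy=12,interpolation=cv2.INTER_CUBIC)
c=load("t8.pkl");im=c["pixels"][150:182,193:225,::-1]
b=cv2.resize(np.clip(im.astype(float)*2.2,0,255).astype(np.uint8),None,fx=9,fy=9,interpolation=cv2.INTER_CUBIC)
H=max(a.shape[0],b.shape[0]);o=np.zeros((H,a.shape[1]+b.shape[1]+10,3),np.uint8);o[:a.shape[0],:a.shape[1]]=a;o[:b.shape[0],a.shape[1]+10:]=b
cv2.imwrite("pics/enh8.png",o)
```

```text
(no output)
```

View pics/enh8.png

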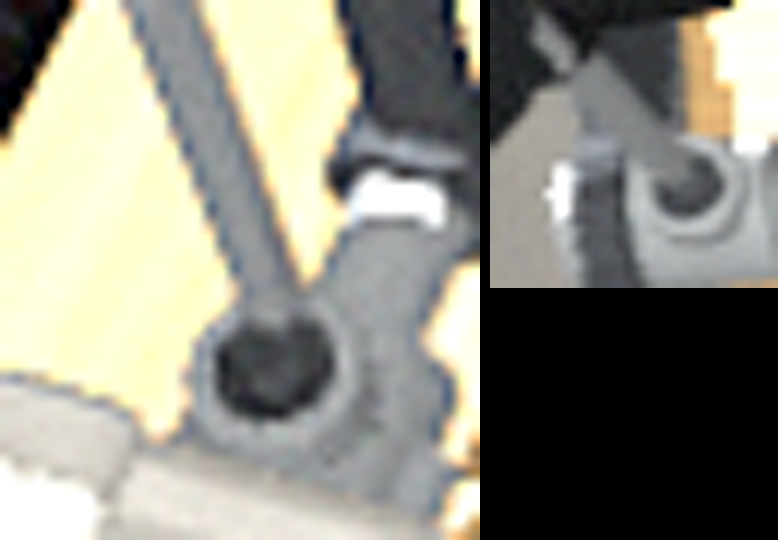

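Run:
```python
from ov import *
c=load("t8.pkl");im=c["pixels"][148:178,195:223,::-1]
b=cv2.resize(np.clip(im.astype(float)*2.2,0,255).astype(np.uint8),None,fx=20,fy=20,interpolation=cv2.INTER_CUBIC)
cv2.imwrite("pics/enh8t.png",b)
```

```text
(no output)
```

View pics/enh8t.png

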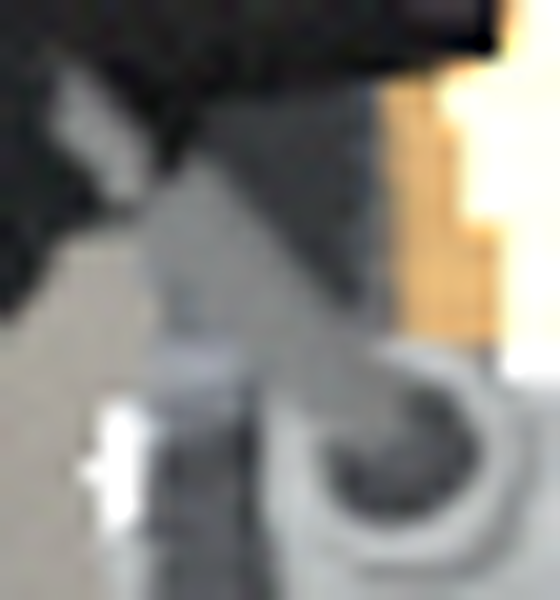

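```bash
cat > tri.py <<'E'
from h import *
from scipy.optimize import least_squares
def line3d(cs,ls,ct,lt):
    # points on midlines, solve line p(z)=(x0+ax*(z-.2), y0+ay*(z-.2))
    def res(q):
        out=[]
        for c,l in((cs,ls),(ct,lt)):
            A,B=proj(c,[[q[0]+q[2]*dz,q[1]+q[3]*dz,.2+dz] for dz in(-.05,.05)])
            n=np.array([-(B-A)[1],(B-A)[0]]);n/=np.linalg.norm(n)
            out+=[(np.array(p)-A)@n for p in l]
        return out
    r=least_squares(res,[.54,.095,0,0]);return r.x,r.fun
def tri(cs,a,ct,b):
    r=least_squares(lambda p:np.r_[proj(cs,p)[0]-a,proj(ct,p)[0]-b],[.54,.09,.15]);return r.x,r.fun
E
python3 - <<'E'
from tri import *
s=load("s8.pkl");t=load("t8.pkl")
S=lambda x,y:(x/12-.5+205,y/12-.5+255)
T=lambda x,y:(x/20-.5+195,y/20-.5+148)
q,f=line3d(s,[S(162,0),S(268,290)],t,[T(182,182),T(345,385)]);print("axis at z=.2",q[:2],"slopes",q[2:],f)
print("tip",tri(s,S(276,310),t,T(362,418)))
print("sock",tri(s,S(275,368),t,T(405,465)))
q,f=line3d(s,[S(162,0),S(268,290)],t,[T(182,182),T(345,385)]);print("at .135",q[:2]+q[2:]*-.065)
E
```

```text
axis at z=.2 [0.54026067 0.09344488] slopes [ 0.02598391 -0.02553262] [ 1.21905663e-13  9.23822032e-14 -9.47566310e-14 -4.94213716e-14]
tip (array([0.53847827, 0.0956411 , 0.15722854]), array([-0.28037395, -0.10360888,  0.0772701 ,  0.37488516]))
sock (array([0.54083454, 0.09644716, 0.13658308]), array([ 0.39668409,  0.14612655, -0.10773845, -0.52998992]))
at .135 [0.53857171 0.0951045 ]
```

{"op": "send_rows", "data": {"motion": [[5,-0.001,0.008,0.0015,0,0,0],[5,-0.001,0.015,0.0015,0,0,0],[5,-0.001,0.015,0.0015,0,0,0],[5,-0.001,0.015,0.0015,0,0,0]]}}

```text
clock: 8.43
position: [0.5431, 0.0986, 0.259]
ee_rot: [0.521, -0.478, 0.478, -0.521]
ft_force: [-0.2, -0.1, -0.7]
grip_width: 0.172
```

```bash
cat > look.py <<'E'
from tri import *
import sys
k=sys.argv[1]
plan([0.5424,0.096,0.26],5)
for n,f in(("side","s"+k),("top","t"+k)):
    c=snap(n);save(c,f+".pkl")
plan([0.5424,0.096,0.26],5)
a=load(f"s{k}.pkl")["pixels"][262:300,208:245,::-1];b=load(f"t{k}.pkl")["pixels"][152:184,197:227,::-1]
f=lambda i:cv2.resize(np.clip(i.astype(float)*2.0,0,255).astype(np.uint8),None,fx=12,fy=12,interpolation=cv2.INTER_CUBIC)
a,b=f(a),f(b);o=np.zeros((max(a.shape[0],b.shape[0]),a.shape[1]*1+b.shape[1]-10*0,3),np.uint8)
o=np.zeros((max(a.shape[0],b.shape[0]),800,3),np.uint8);o[:a.shape[0],:a.shape[1]]=a;w=min(b.shape[1],800-a.shape[1]);o[:b.shape[0],a.shape[1]:a.shape[1]+w]=b[:,:w]
cv2.imwrite(f"pics/enh{k}.png",o)
E
python3 look.py 9
```

```text
shift [ 0.0025 -0.001  -0.0009] rot [ 0.0009 -0.0002 -0.0001] | pos [0.5431 0.0986 0.259 ] zang 4.99 tilt [-0.    -1.    -0.001] q [-0.8   0.16  0.61  1.64 -0.1   1.36 -0.09] F [-0.2 -0.1 -0.7] T [-0.037 -0.015 -0.047] w 0.172 t 8.4333
shift [ 0.0025 -0.0005 -0.0012] rot [-0.     -0.0004 -0.0003] | pos [0.5434 0.0986 0.2595] zang 4.98 tilt [-0. -1.  0.] q [-0.8   0.16  0.61  1.64 -0.1   1.36 -0.09] F [ 0.2  1.2 -2.5] T [-0.017 -0.043 -0.035] w 0.178 t 8.5333
```

View pics/enh9.png

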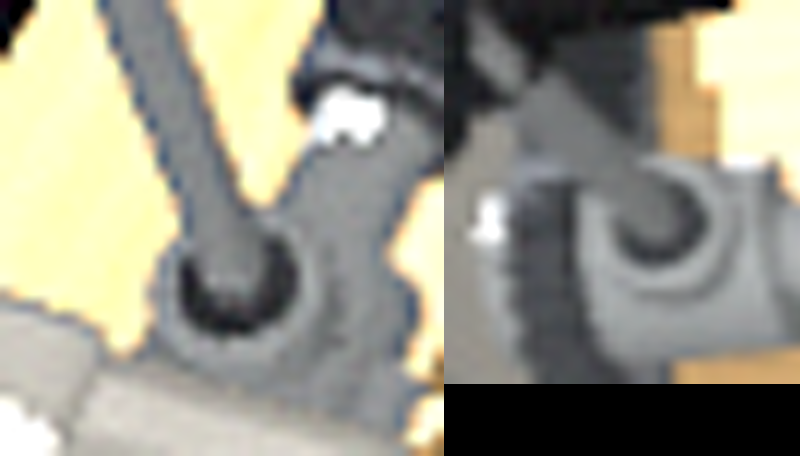

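{"op": "send_rows", "data": {"motion": [[5,-0.0013,0,-0.0005,0,0,0],[5,-0.0013,0.002,-0.0005,0,0,0],[5,-0.0013,0.004,-0.0005,0,0,0],[5,-0.0013,0.006,-0.0005,0,0,0],[5,-0.0013,0.006,-0.0005,0,0,0]]}}

```text
clock: 8.95
position: [0.5427, 0.0997, 0.253]
ee_rot: [0.521, -0.478, 0.478, -0.521]
ft_force: [0.4, -1.3, -2.0]
grip_width: 0.172
```

```bash
python3 look.py 10
```

```text
shift [ 0.0036 -0.007  -0.0007] rot [ 0.0001 -0.0004  0.    ] | pos [0.5427 0.0997 0.253 ] zang 4.98 tilt [ 0. -1. -0.] q [-0.8   0.17  0.6   1.65 -0.1   1.35 -0.09] F [ 0.4 -1.3 -2. ] T [-0.132 -0.261  0.019] w 0.172 t 8.95
shift [ 0.0036 -0.0067 -0.0007] rot [-0.     -0.0004 -0.0002] | pos [0.5428 0.0997 0.2533] zang 4.98 tilt [-0. -1.  0.] q [-0.8   0.17  0.6   1.65 -0.1   1.35 -0.09] F [ 0.5  0.6 -1.7] T [-0.106 -0.188  0.02 ] w 0.176 t 9.05
```

View pics/enh10.png

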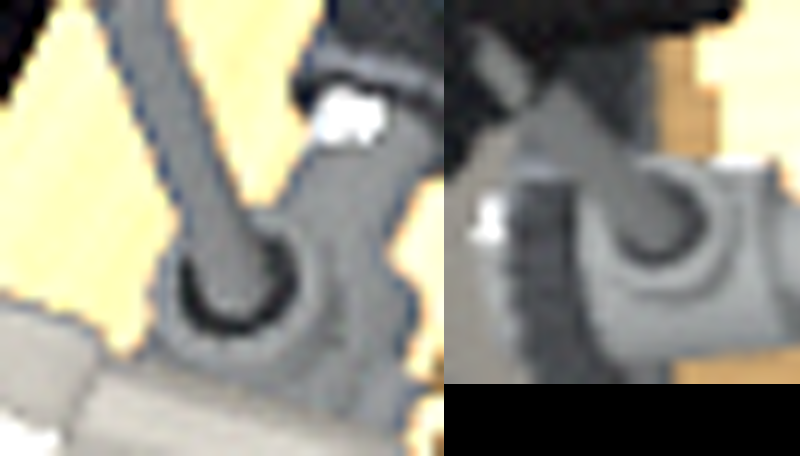

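{"op": "send_rows", "data": {"motion": [[5,0,0.0015,0,0,0,0],[5,0,0.003,0,0,0,0],[5,0,0.003,0,0,0,0]]}}

```text
clock: 9.3
position: [0.5428, 0.0996, 0.2501]
ee_rot: [-0.521, 0.478, -0.478, 0.521]
ft_force: [1.1, -1.3, -2.0]
grip_width: 0.173
```

```bash
python3 look.py 11
```

```text
shift [ 0.0036 -0.0099 -0.0007] rot [-0.0001 -0.0005 -0.    ] | pos [0.5428 0.0996 0.2501] zang 4.97 tilt [-0. -1.  0.] q [-0.8   0.17  0.6   1.66 -0.1   1.35 -0.09] F [ 1.1 -1.3 -2. ] T [-0.289 -0.482 -0.006] w 0.173 t 9.3
shift [ 0.0036 -0.0097 -0.0007] rot [-0.0001 -0.0005 -0.0001] | pos [0.5428 0.0997 0.2503] zang 4.97 tilt [-0. -1.  0.] q [-0.8   0.17  0.6   1.66 -0.1   1.35 -0.09] F [ 1.6 -1.3 -2.6] T [-0.312 -0.449  0.021] w 0.173 t 9.4
```

View pics/enh11.png

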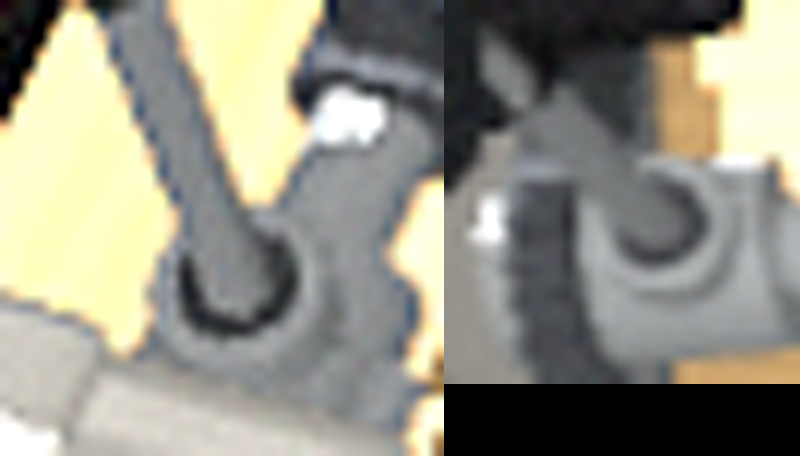

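{"op": "send_rows", "data": {"motion": [[5,0.0005,0,0.001,0,0,0],[5,0.0005,0.002,0.001,0,0,0],[5,0.0005,0.002,0.001,0,0,0]]}}

```text
clock: 9.65
position: [0.5435, 0.0995, 0.248]
ee_rot: [0.521, -0.478, 0.478, -0.521]
ft_force: [-0.0, -0.5, -1.6]
grip_width: 0.176
```

```bash
python3 look.py 12
```

```text
shift [ 0.0034 -0.012  -0.0015] rot [ 0.0007 -0.0002 -0.0004] | pos [0.5435 0.0995 0.248 ] zang 4.99 tilt [-0.    -1.    -0.001] q [-0.8   0.17  0.6   1.66 -0.1   1.34 -0.09] F [-0.  -0.5 -1.6] T [-0.214 -0.11   0.008] w 0.176 t 9.65
shift [ 0.0034 -0.0118 -0.0015] rot [ 0.0006 -0.0003 -0.0003] | pos [0.5436 0.0995 0.2482] zang 4.98 tilt [-0.    -1.    -0.001] q [-0.8   0.17  0.6   1.66 -0.1   1.34 -0.09] F [ 0.  -0.9 -2.1] T [-0.2    0.006  0.026] w 0.175 t 9.75
```

View pics/enh12.png

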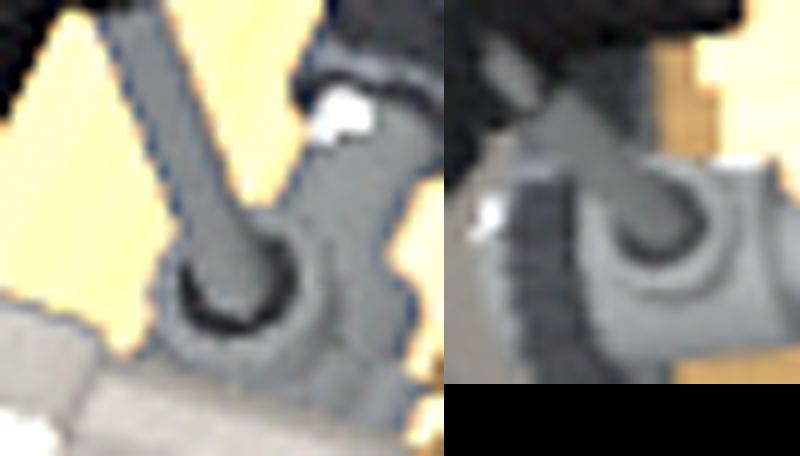

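{"op": "send_rows", "data": {"motion": [[5,0.0008,0,0,0,0,0],[5,0.0008,0.0015,0,0,0,0],[5,0.0008,0.0015,0,0,0,0]]}}

```text
clock: 10.0
position: [0.5438, 0.0987, 0.2468]
ee_rot: [-0.521, 0.478, -0.478, 0.521]
ft_force: [-0.0, -0.3, -1.7]
grip_width: 0.177
```

```bash
python3 -c "
from h import *
plan([0.5424,0.096,0.26],5)"
```

```text
shift [ 0.0026 -0.0132 -0.0017] rot [-0.     -0.0003 -0.0006] | pos [0.5438 0.0987 0.2468] zang 4.98 tilt [-0.001 -1.     0.   ] q [-0.79  0.17  0.6   1.66 -0.1   1.34 -0.09] F [-0.  -0.3 -1.7] T [-0.03  -0.012  0.023] w 0.177 t 10.0
```

{"op": "send_rows", "data": {"motion": [[5,0,0,0,0,0.08,0],[5,0,0,0,0,0.16,0],[5,0,0,0,0,0.24,0],[5,0,0,0,0,0.24,0]]}}

```text
clock: 10.33
position: [0.5439, 0.0987, 0.2469]
ee_rot: [-0.459, 0.538, -0.538, 0.459]
ft_force: [0.7, -0.1, -2.0]
grip_width: 0.174
```

```bash
cat > st.py <<'E'
from h import *
import sys
def pr():
    o=get_obs();M=R.from_quat(o["ee_rot"]).as_matrix();return [*(o["position"]*1000).round(1),np.degrees(np.arctan2(M[1,2],M[0,2])).round(2),"F",*o["ft_force"].round(1),"T",*o["torque"].round(3),"Ttool",*(M.T@o["torque"]).round(3),"q7",o["joint_pos"][6].round(2),"w",round(o["grip_width"],3),"t",round(o["clock"],2)]
print(*pr())
E
python3 st.py
```

```text
543.9 98.7 246.9 -8.97 F 0.7 -0.1 -2.0 T -0.12 -0.164 0.132 Ttool 0.181 -0.132 -0.093 q7 -0.33 w 0.174 t 10.33
```

{"op": "send_rows", "data": {"motion": [[5,0,0,0.0002,0,0.08,0],[5,0,0,0.0003,0,0.16,0],[5,0,0,0.0003,0,0.24,0],[5,0,0,0.0003,0,0.24,0]]}}

```text
clock: 10.67
position: [0.5441, 0.0985, 0.2469]
ee_rot: [-0.392, 0.588, -0.588, 0.392]
ft_force: [-0.2, -0.7, -2.4]
grip_width: 0.174
```

```bash
python3 st.py
```

```text
544.1 98.5 246.9 -22.58 F -0.2 -0.7 -2.4 T -0.277 -0.079 0.081 Ttool 0.179 -0.081 -0.225 q7 -0.56 w 0.174 t 10.67
```

{"op": "send_rows", "data": {"motion": [[5,0.0005,0,0.0002,0,0.08,0],[5,0.0005,0,0.0002,0,0.14,0],[5,0.0005,0,0.0002,0,0.2,0],[5,0.0005,0,0.0002,0,0.2,0]]}}

```text
clock: 11.0
position: [0.5442, 0.0981, 0.2469]
ee_rot: [-0.333, 0.624, -0.624, 0.333]
ft_force: [0.0, -0.4, -2.5]
grip_width: 0.169
```

```bash
python3 st.py
```

```text
544.2 98.1 246.9 -33.88 F 0.0 -0.4 -2.5 T -0.144 -0.22 0.064 Ttool 0.264 -0.064 0.003 q7 -0.75 w 0.169 t 11.0
```

```bash
python3 look.py 13; python3 st.py
```

```text
shift [ 0.0027 -0.0131 -0.0003] rot [ 0.000e+00 -6.786e-01 -3.000e-04] | pos [0.5442 0.0981 0.2469] zang -33.88 tilt [-0. -1. -0.] q [-0.85  0.18  0.67  1.66 -0.11  1.34 -0.75] F [ 0.  -0.4 -2.5] T [-0.144 -0.22   0.064] w 0.169 t 11.0
shift [ 0.0027 -0.0132 -0.0003] rot [ 1.000e-04 -6.754e-01 -3.000e-04] | pos [0.5441 0.0981 0.2468] zang -33.7 tilt [-0. -1. -0.] q [-0.85  0.18  0.67  1.66 -0.11  1.34 -0.75] F [ 0.5 -1.2 -3.5] T [-0.211 -0.198  0.054] w 0.171 t 11.1
544.1 98.1 246.8 -33.7 F 0.5 -1.2 -3.5 T -0.211 -0.198 0.054 Ttool 0.281 -0.054 -0.066 q7 -0.75 w 0.171 t 11.1
```

View pics/enh13.png

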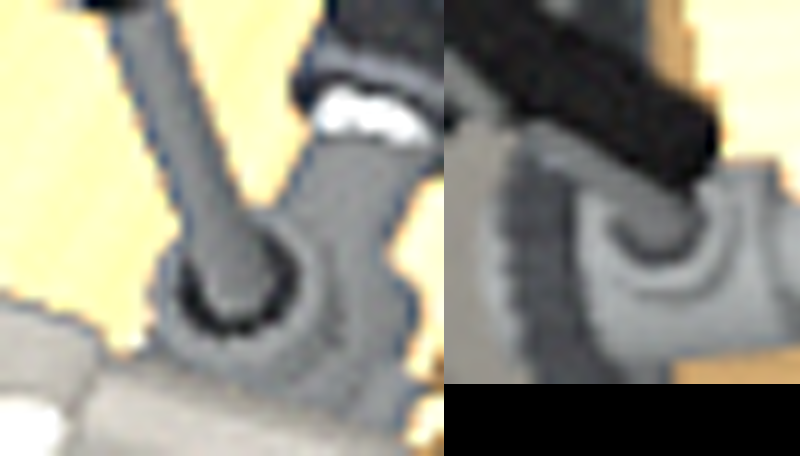

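{"op": "send_rows", "data": {"motion": [[5,0.0001,0,0.0005,0,0.06,0],[5,0.0001,0,0.0005,0,0.12,0]]}}

```text
clock: 11.27
position: [0.5444, 0.0978, 0.2469]
ee_rot: [-0.295, 0.643, -0.643, 0.295]
ft_force: [0.4, -0.6, -2.9]
grip_width: 0.178
```

```bash
python3 st.py
```

```text
544.4 97.8 246.9 -40.75 F 0.4 -0.6 -2.9 T -0.099 -0.095 0.161 Ttool 0.136 -0.161 -0.013 q7 -0.87 w 0.178 t 11.27
```

{"op": "send_rows", "data": {"motion": [[5,0,0,0,0,0.05,0],[5,0,0,0,0,0.1,0]]}}

```text
clock: 11.43
position: [0.5444, 0.0977, 0.2469]
ee_rot: [-0.262, 0.657, -0.657, 0.262]
ft_force: [0.7, -0.8, -1.9]
grip_width: 0.177
```

```bash
python3 st.py
```

```text
544.4 97.7 246.9 -46.48 F 0.7 -0.8 -1.9 T -0.193 -0.02 0.145 Ttool 0.154 -0.145 -0.118 q7 -0.96 w 0.177 t 11.43
```

{"op": "send_rows", "data": {"motion": [[5,0.0003,0,0.0003,0,0.04,0],[5,0.0003,0,0.0003,0,0.08,0]]}}

```text
clock: 11.6
position: [0.5444, 0.0974, 0.2469]
ee_rot: [-0.236, 0.667, -0.666, 0.236]
ft_force: [1.0, -0.5, -2.2]
grip_width: 0.175
```

```bash
python3 st.py
```

```text
544.4 97.4 246.9 -51.02 F 1.0 -0.5 -2.2 T -0.089 -0.025 0.285 Ttool 0.085 -0.285 -0.037 q7 -1.04 w 0.175 t 11.6
```

{"op": "send_rows", "data": {"motion": [[5,0,0,0,0,0.04,0],[5,0,0,0,0,0.08,0]]}}

```text
clock: 11.77
position: [0.5443, 0.0974, 0.2468]
ee_rot: [-0.209, 0.676, -0.675, 0.209]
ft_force: [0.1, -0.2, -2.4]
grip_width: 0.173
```

```bash
python3 st.py
```

```text
544.3 97.4 246.8 -55.59 F 0.1 -0.2 -2.4 T -0.193 0.058 0.393 Ttool 0.126 -0.393 -0.157 q7 -1.12 w 0.173 t 11.77
```

{"op": "send_rows", "data": {"motion": [[5,0,0,0,0,-0.02,0],[5,0,0,0,0,-0.02,0]]}}

```text
clock: 11.93
position: [0.5444, 0.0974, 0.2469]
ee_rot: [-0.217, 0.673, -0.673, 0.217]
ft_force: [-0.5, -0.6, -2.2]
grip_width: 0.174
```

```bash
python3 st.py; python3 look.py 14; python3 st.py
```

```text
544.4 97.4 246.9 -54.27 F -0.5 -0.6 -2.2 T -0.176 0.15 0.304 Ttool 0.055 -0.304 -0.224 q7 -1.1 w 0.174 t 11.93
shift [ 0.0024 -0.0131 -0.    ] rot [ 5.0000e-04 -1.0344e+00 -3.0000e-04] | pos [0.5444 0.0974 0.2469] zang -54.27 tilt [-0.    -1.    -0.001] q [-0.88  0.18  0.71  1.66 -0.12  1.34 -1.1 ] F [-0.5 -0.6 -2.2] T [-0.176  0.15   0.304] w 0.174 t 11.9333
shift [ 0.0024 -0.0131 -0.    ] rot [ 5.0000e-04 -1.0372e+00 -3.0000e-04] | pos [0.5444 0.0974 0.2469] zang -54.43 tilt [-0.    -1.    -0.001] q [-0.88  0.18  0.71  1.66 -0.12  1.34 -1.1 ] F [-0.4  0.2 -1.8] T [-0.115  0.14   0.326] w 0.174 t 12.0333
544.4 97.4 246.9 -54.43 F -0.4 0.2 -1.8 T -0.115 0.14 0.326 Ttool 0.012 -0.325 -0.18 q7 -1.1 w 0.174 t 12.03
```

View pics/enh14.png

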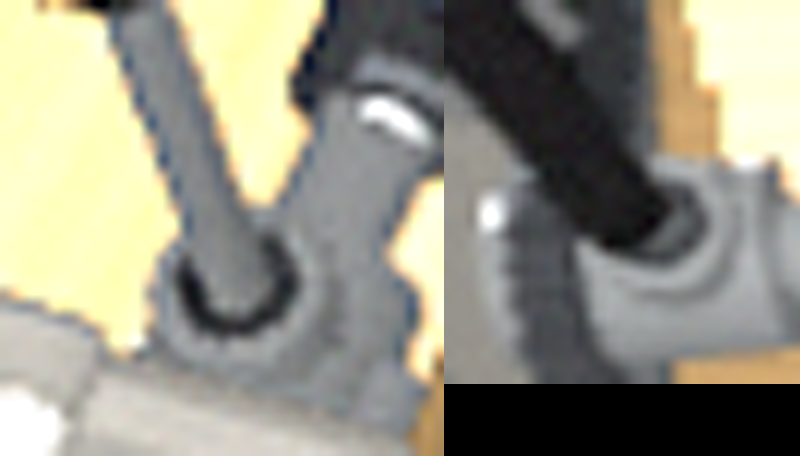

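Run:
```python
from h import *
f=lambda k:cv2.resize(load(k)["pixels"][225:305,200:270,::-1],None,fx=5.5,fy=5.5,interpolation=cv2.INTER_CUBIC)
cv2.imwrite("pics/cmp.png",np.hstack([f("s13.pkl"),f("s14.pkl")]))
```

```text
(no output)
```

View pics/cmp.png

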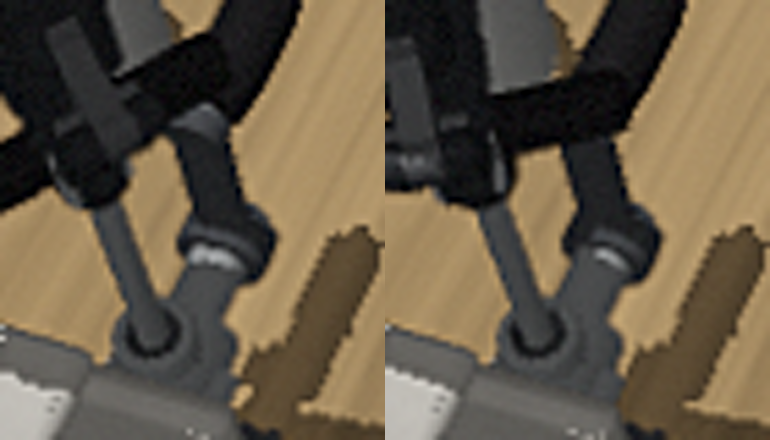

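{"op": "send_rows", "data": {"motion": [[5,0,0,0,0,-0.05,0],[5,0,0,0,0,-0.1,0],[5,0,0,0,0,-0.1,0]]}}

```text
clock: 12.28
position: [0.5444, 0.0974, 0.2469]
ee_rot: [-0.25, 0.662, -0.661, 0.25]
ft_force: [-0.2, -0.2, -2.2]
grip_width: 0.179
```

```bash
python3 st.py
```

```text
544.4 97.4 246.9 -48.65 F -0.2 -0.2 -2.2 T 0.082 0.154 0.023 Ttool -0.164 -0.023 -0.062 q7 -1.0 w 0.179 t 12.28
```

{"op": "send_rows", "data": {"motion": [[5,0.0002,0,-0.0002,0,-0.06,0],[5,0.0002,-0.003,-0.0002,0,-0.06,0],[5,0.0002,-0.007,-0.0002,0,-0.06,0],[5,0.0002,-0.011,-0.0002,0,-0.06,0]]}}

```text
clock: 12.62
position: [0.5443, 0.0973, 0.2584]
ee_rot: [-0.267, 0.655, -0.654, 0.268]
ft_force: [-0.2, -0.1, -1.9]
grip_width: 0.175
```

```bash
python3 st.py
```

```text
544.3 97.3 258.4 -45.55 F -0.2 -0.1 -1.9 T -0.044 -0.063 0.008 Ttool 0.076 -0.008 0.015 q7 -0.95 w 0.175 t 12.62
```

Out freely. Lift to clearance height.

{"op": "send_rows", "data": {"motion": [[5,0,-0.03,0,0,0,0],[5,0,-0.06,0,0,0,0],[5,0,-0.082,0,0,0,0],[5,0,-0.082,0,0,0,0]]}}

```text
clock: 12.95
position: [0.5458, 0.0972, 0.345]
ee_rot: [-0.265, 0.655, -0.654, 0.27]
ft_force: [0.5, 0.6, -1.6]
grip_width: 0.173
```

```bash
python3 st.py
python3 - <<'E'
from h import *
c=snap("side","s15.png");save(c,"s15.pkl");c=snap("wrist","w15.png");save(c,"w15.pkl")
c=snap("top","t15.png");save(c,"t15.pkl")
plan([0.5130,-0.2740,0.34],13.3)
E
```

```text
545.8 97.2 345.0 -45.54 F 0.5 0.6 -1.6 T -0.059 -0.108 0.034 Ttool 0.117 -0.034 0.036 q7 -0.97 w 0.173 t 12.95
shift [ 0.2825 -0.0007  0.2429] rot [ 6.0000e-04 -1.0259e+00 -2.0000e-04] | pos [0.544  0.0973 0.3395] zang -45.48 tilt [ 0.    -1.    -0.001] q [-0.88  0.14  0.7   1.51 -0.09  1.53 -0.97] F [-0.2 -0.4 -1.8] T [-0.021  0.037 -0.008] w 0.177 t 13.1
```

View pics/s15.png

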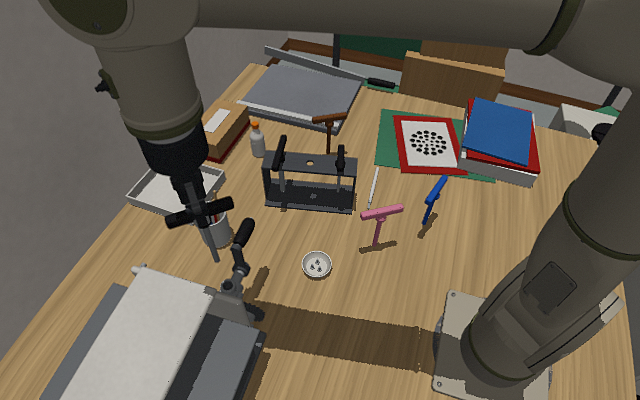

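View pics/w15.png

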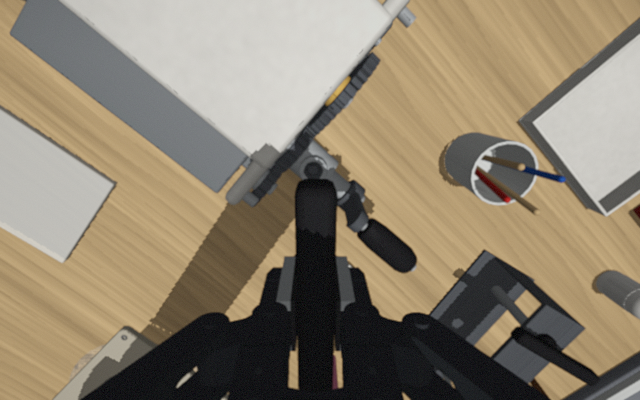

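{"op": "send_rows", "data": {"motion": [[5,0.04,0,0.03,0,-0.1,0],[5,0.28,0,0.243,0,-1.026,0],[5,0.28,0,0.243,0,-1.026,0],[5,0.28,0,0.243,0,-1.026,0],[5,0.28,0,0.243,0,-1.026,0],[5,0.28,0,0.243,0,-1.026,0],[5,0.28,0,0.243,0,-1.026,0],[5,0.28,0,0.243,0,-1.026,0],[5,0.28,0,0.243,0,-1.026,0],[5,0.28,0,0.243,0,-1.026,0]]}}

```text
clock: 13.93
position: [0.515, -0.2725, 0.3384]
ee_rot: [-0.556, 0.437, -0.436, 0.557]
ft_force: [1.2, 0.5, -1.2]
grip_width: 0.174
```

{"op": "send_rows", "data": {"motion": [[5,0,0,0,0,0,0],[5,0,0,0,0,0,0],[5,0,0,0,0,0,0]]}}

```text
clock: 14.18
position: [0.5149, -0.272, 0.3385]
ee_rot: [0.554, -0.44, 0.438, -0.554]
ft_force: [0.2, 0.1, -2.5]
grip_width: 0.171
```

Run:
```python
from h import *
plan([0.5133,-0.2715,0.275],13.3)
```

```text
shift [-0.0008  0.0635 -0.0014] rot [ 0.0016 -0.0007 -0.0016] | pos [ 0.5149 -0.272   0.3385] zang 13.26 tilt [-0.002 -1.    -0.002] q [-0.3   0.26  0.89  1.43 -0.2   1.54  0.81] F [ 0.2  0.1 -2.5] T [ 0.014 -0.028  0.022] w 0.171 t 14.1833
```

Lower to tip ≈ 23 mm above the plate, then look.

{"op": "send_rows", "data": {"motion": [[5,-0.001,0.03,-0.001,0.001,0,-0.001],[5,-0.001,0.063,-0.001,0.001,0,-0.001],[5,-0.001,0.063,-0.001,0.001,0,-0.001],[5,-0.001,0.063,-0.001,0.001,0,-0.001]]}}

```text
clock: 14.52
position: [0.5139, -0.2694, 0.2759]
ee_rot: [0.555, -0.439, 0.437, -0.555]
ft_force: [0.5, 0.1, -0.7]
grip_width: 0.176
```

```bash
cat > lookr.py <<'E'
from tri import *
import sys
k=sys.argv[1]
plan([0.5133,-0.2715,0.14],13.3)
for n,f in(("side","s"+k),("top","t"+k)):
    c=snap(n);save(c,f+".pkl")
f=lambda i:cv2.resize(np.clip(i.astype(float)*2.5,0,255).astype(np.uint8),None,fx=8,fy=8,interpolation=cv2.INTER_CUBIC)
a=f(load(f"s{k}.pkl")["pixels"][120:190,285:335,::-1]);b=f(load(f"t{k}.pkl")["pixels"][140:210,335:385,::-1])
cv2.imwrite(f"pics/rack{k}.png",np.hstack([a,b]))
E
python3 lookr.py 16
```

```text
shift [ 0.0021  0.1359 -0.0009] rot [ 0.0014  0.003  -0.0017] | pos [ 0.5139 -0.2694  0.2759] zang 13.47 tilt [-0.002 -1.    -0.001] q [-0.31  0.27  0.88  1.55 -0.21  1.42  0.82] F [ 0.5  0.1 -0.7] T [-0.038 -0.018 -0.011] w 0.176 t 14.5167
```

View pics/rack16.png

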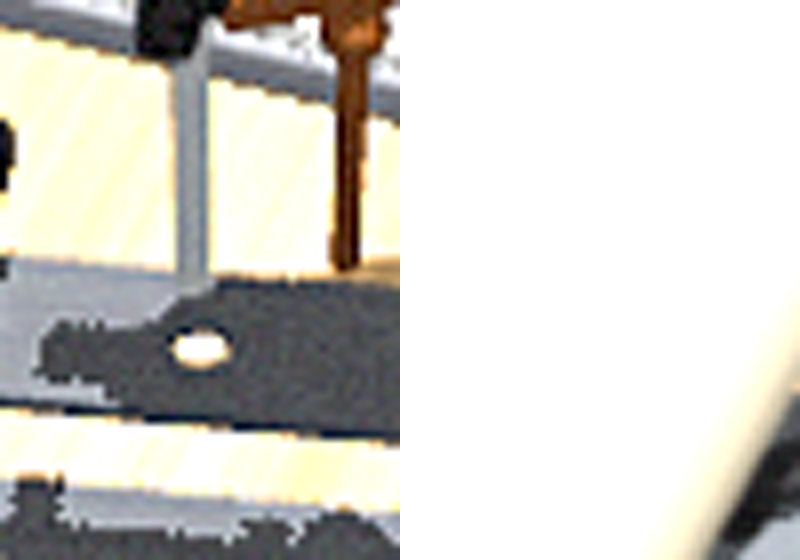

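Run:
```python
from h import *
c=load("s16.pkl");o=get_obs()
S=lambda x,y:np.array([x/8-.5+285,y/8-.5+120])
for p in ([.513,-.271],):
  a,b=proj(c,[[*p,.155],[*p,.13]]);print(a,b,"drop",(b-a)*8)
  J=(proj(c,[[p[0]+.001,p[1],.13],[p[0],p[1]+.001,.13]])-b)*8;print("per mm x",J[0],"y",J[1])
print("hole", S(202,350),atz(c,*S(202,350),.127),"tip at z.155",atz(c,*S(193,284),.155))
from st import pr;print(*pr())
```

```text
[308.49386132 156.16962483] [308.52761657 163.51741793] drop [ 0.27004198 58.78234483]
per mm x [-3.02461392 -0.78989558] y [-1.12568052  2.13405522]
hole [309.75 163.25] [ 0.51154227 -0.27578988  0.127     ] tip at z.155 [ 0.5141366  -0.27497161  0.155     ]
514.9 -271.0 278.5 13.42 F 0.7 -0.6 -1.6 T -0.019 -0.035 0.009 Ttool 0.03 -0.009 -0.027 q7 0.82 w 0.175 t 14.62
514.9 -271.0 278.5 13.42 F 0.7 -0.6 -1.6 T -0.019 -0.035 0.009 Ttool 0.03 -0.009 -0.027 q7 0.82 w 0.175 t 14.62
```

{"op": "send_rows", "data": {"motion": [[5,-0.0009,0.008,-0.0025,0,0,0],[5,-0.0009,0.019,-0.0025,0,0,0],[5,-0.0009,0.019,-0.0025,0,0,0],[5,-0.0009,0.019,-0.0025,0,0,0]]}}

```text
clock: 14.95
position: [0.5112, -0.271, 0.2573]
ee_rot: [-0.555, 0.438, -0.439, 0.555]
ft_force: [-0.4, 0.4, -2.1]
grip_width: 0.177
```

```bash
python3 lookr.py 17;python3 st.py
```

```text
shift [0.0009 0.1173 0.0019] rot [-0.0003  0.0009  0.    ] | pos [ 0.5112 -0.271   0.2573] zang 13.35 tilt [ 0. -1.  0.] q [-0.31  0.28  0.87  1.59 -0.22  1.38  0.82] F [-0.4  0.4 -2.1] T [0.024 0.017 0.01 ] w 0.177 t 14.95
511.5 -271.3 258.0 13.35 F 0.0 -0.2 -1.5 T 0.008 0.016 0.009 Ttool -0.014 -0.009 0.011 q7 0.82 w 0.174 t 15.05
```

View pics/rack17.png

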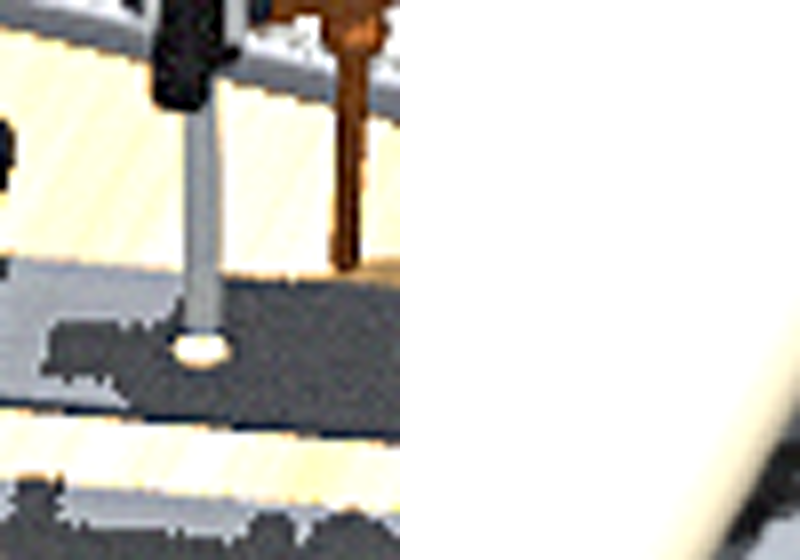

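{"op": "send_rows", "data": {"motion": [[5,-0.001,0.005,0.0002,0,0,0],[5,-0.001,0.01,0.0002,0,0,0],[5,-0.001,0.016,0.0002,0,0,0],[5,-0.001,0.016,0.0002,0,0,0]]}}

```text
clock: 15.38
position: [0.5109, -0.2699, 0.2402]
ee_rot: [0.555, -0.439, 0.438, -0.555]
ft_force: [0.3, -0.2, -2.2]
grip_width: 0.178
```

```bash
python3 lookr.py 18;python3 st.py
```

```text
shift [0.0022 0.1002 0.002 ] rot [ 0.0005  0.001  -0.0003] | pos [ 0.5109 -0.2699  0.2402] zang 13.36 tilt [-0. -1. -0.] q [-0.3   0.29  0.87  1.62 -0.22  1.34  0.83] F [ 0.3 -0.2 -2.2] T [-0.112 -0.027  0.058] w 0.178 t 15.3833
511.2 -270.2 241.4 13.35 F 0.2 -0.4 -2.0 T 0.039 -0.051 0.007 Ttool 0.059 -0.007 0.027 q7 0.83 w 0.175 t 15.48
```

View pics/rack18.png

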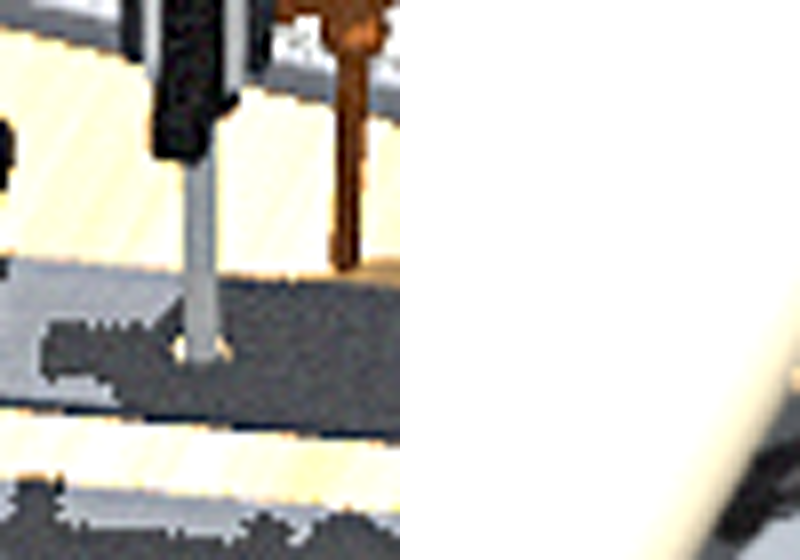

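{"op": "send_rows", "data": {"motion": [[5,0,0.015,0,0,0,0],[5,0,0.035,0,0,0,0],[5,0,0.055,0,0,0,0],[5,0,0.075,0,0,0,0],[5,0,0.09,0,0,0,0],[5,0,0.096,0,0,0,0],[5,0,0.096,0,0,0,0]]}}

```text
clock: 16.07
position: [0.511, -0.27, 0.1448]
ee_rot: [0.555, -0.439, 0.438, -0.555]
ft_force: [-1.0, -0.1, -1.4]
grip_width: 0.173
```

```bash
python3 lookr.py 19;python3 st.py
```

```text
shift [0.002  0.0048 0.0019] rot [ 0.0008  0.0009 -0.0002] | pos [ 0.511  -0.27    0.1448] zang 13.35 tilt [-0.    -1.    -0.001] q [-0.26  0.38  0.83  1.73 -0.3   1.16  0.88] F [-1.  -0.1 -1.4] T [ 0.061  0.065 -0.015] w 0.173 t 16.0667
511.9 -270.6 146.6 13.34 F -0.1 0.2 -2.0 T -0.014 -0.028 -0.004 Ttool 0.024 0.004 -0.02 q7 0.88 w 0.172 t 16.17
```

View pics/rack19.png

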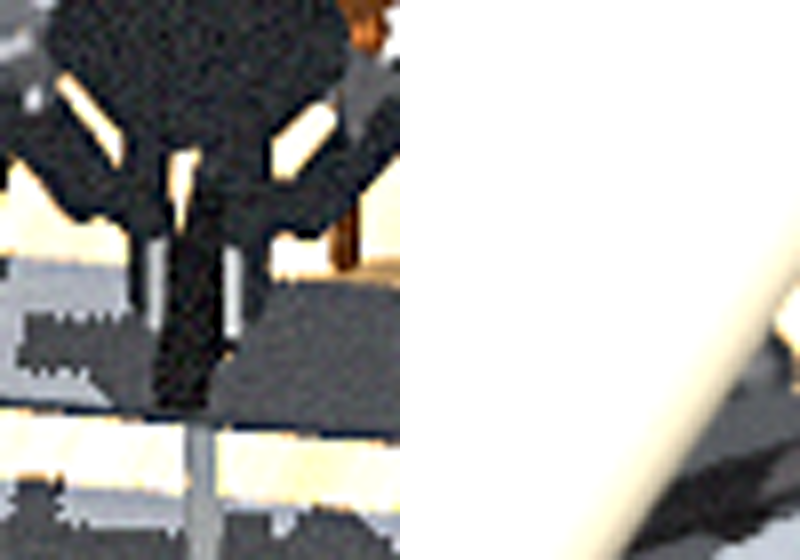

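{"op": "send_rows", "data": {"motion": [[5,0,0.002,0,0,0,0],[5,0,0.004,0,0,0,0],[5,0,0.004,0,0,0,0]]}}

```text
clock: 16.42
position: [0.5117, -0.2703, 0.142]
ee_rot: [-0.554, 0.438, -0.439, 0.555]
ft_force: [-0.2, 0.5, -1.6]
grip_width: 0.172
```

```bash
python3 st.py
```

```text
511.7 -270.3 142.0 13.36 F -0.2 0.5 -1.6 T 0.038 0.003 -0.028 Ttool 0.005 0.028 0.037 q7 0.89 w 0.172 t 16.42
```

Still weight-only; one more gentle step, then release.

{"op": "send_rows", "data": {"motion": [[5,0,0.0015,0,0,0,0],[5,0,0.0015,0,0,0,0]]}}

```text
clock: 16.58
position: [0.5118, -0.2704, 0.1408]
ee_rot: [-0.554, 0.438, -0.439, 0.555]
ft_force: [-0.9, 0.4, 0.1]
grip_width: 0.177
```

```bash
python3 st.py
```

```text
511.8 -270.4 140.8 13.35 F -0.9 0.4 0.1 T 0.107 0.105 -0.003 Ttool -0.078 0.004 0.129 q7 0.89 w 0.177 t 16.58
```

{"op": "send_rows", "data": {"motion": [[25,0,0,0,0,0,0],[45,0,0,0,0,0,0],[45,0,0,0,0,0,0],[45,0,0,0,0,0,0],[45,0,-0.02,0,0,0,0],[45,0,-0.05,0,0,0,0],[45,0,-0.09,0,0,0,0],[45,0,-0.13,0,0,0,0],[45,0,-0.13,0,0,0,0]]}}

```text
clock: 17.33
position: [0.5134, -0.2722, 0.2777]
ee_rot: [-0.553, 0.435, -0.442, 0.556]
ft_force: [0.3, -0.3, 0.1]
grip_width: 0.449
```

Run:
```python
from h import *
c=snap("wrist","w20.png");save(c,"w20.pkl")
s=snap("side","s20.png");save(s,"s20.pkl")
for c in (c,s):
  W=cloud(c);px=c["pixels"].astype(int)
  m=(W[...,2]>0.15)&(W[...,2]<0.185)&(px.sum(-1)<130)&(W[...,0]>0.35)&(W[...,0]<0.68)&(W[...,1]<-0.17)&(W[...,1]>-0.4)
  nl,l,st,ce=cv2.connectedComponentsWithStats(m.astype(np.uint8),connectivity=4)
  for i in range(1,nl):
    if st[i,4]<100: continue
    P=W[l==i]; r=cv2.minAreaRect((P[:,:2]*1000).astype(np.float32)); print(ce[i].round(),st[i,4],"c",np.round(r[0],1),"sz",np.round(r[1],1),"ang",round(r[2],1),"zmed/max",np.median(P[:,2]).round(4),P[:,2].max().round(4))
from st import pr
```

```text
[405. 193.] 2567 c [ 584.6 -257.1] sz [ 16.1 117.2] ang 11.9 zmed/max 0.1636 0.1664
[312. 186.] 2311 c [ 511.4 -271.8] sz [15.6 96.4] ang 13.4 zmed/max 0.1639 0.1663
[217. 190.] 2259 c [ 438.8 -291.3] sz [17.2 78.5] ang 16.0 zmed/max 0.1638 0.1662
[279. 153.] 251 c [ 585.3 -256.6] sz [ 16.8 116.7] ang 12.5 zmed/max 0.1638 0.1687
[309. 156.] 212 c [ 510.6 -270.3] sz [16.3 96.3] ang 12.0 zmed/max 0.164 0.1672
[340. 158.] 169 c [ 438.9 -289.4] sz [14.8 77.9] ang 17.4 zmed/max 0.1642 0.1681
512.0 -270.7 271.7 13.35 F 0.1 0.5 -0.3 T 0.034 0.043 -0.012 Ttool -0.034 0.012 0.043 q7 0.82 w 0.445 t 17.43
```

View pics/w20.png

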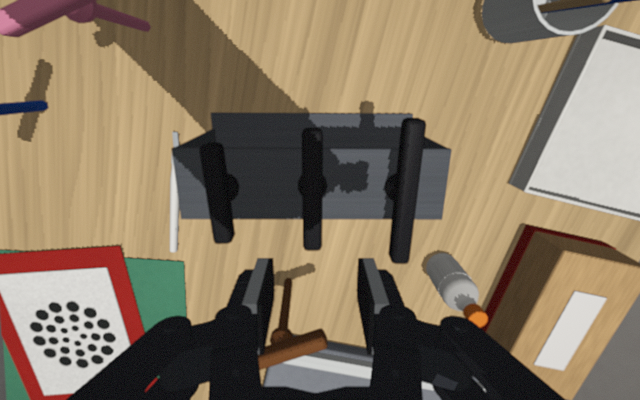

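View pics/s20.png

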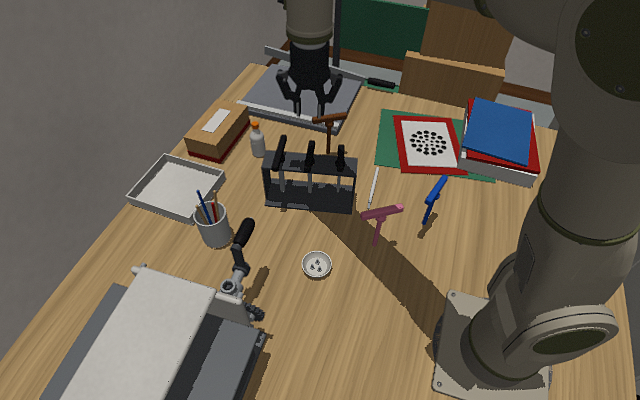

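```bash
python3 -c "
from workcell import *
print(hand_in())"
```

```text
the job is handed in; nothing more can be done
None
```

The pinion setscrew is tightened on the shaft's flat and the middle key is back in its rack hole. I handed the job in at about 17.4 s of the 72 s allowed; it reports no verdict.

- **Crank:** I gripped the knob and turned the arm upright. The wrist camera put the knob within 1–2 mm of straight over the shaft axis, about 0.03 rad or less. Later side pictures, the last of them after the key was out, showed no change.
- **Setscrew:** I took the black key with the roughly 98 mm bar from the middle hole, seated it in the socket and turned it clockwise.
    - It ran at about 0.15 N m, then climbed to a peak reading of 0.39 N m and settled at 0.30–0.33 N m.
    - The 0.39 is higher than I wanted: I sent the last two turning steps without checking the torque between them. It stayed under the 0.45 limit.
    - When I backed off inside the socket's play the torque read about zero, so the screw should not have loosened. I did not check its tightness again after pulling the key out.
- **Key in the rack:** It hangs in the middle hole with the bar's top at 164 mm, the same height as before, and within about 3 mm of where it started sideways. I took its uprightness from the pictures and did not measure its tilt.
- **Other objects:** The small and large keys measured unmoved to within about 1 mm. The dish and pen pot look unmoved, and the gripper was clear of everything at the end.
- **Disagreement:** The cameras and the arm differed by about 1–2 mm in position, so I made the final fits into the socket and the hole by force feedback and close-up pictures.

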